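# Release a batch of rail offcuts through the tip tray's tailgate

### The arm

A 7-joint arm with a two-finger parallel gripper is mounted at the origin on the work surface; the furniture and walls round the work are solid. World frame = base frame: x ahead of the robot, y to its left, z up, the work surface at z = 0. Lengths are in mm, angles in rad, forces in N, time in s.
With the tool pointing down it reaches from about 400 to 850 mm from the base axis. Payload 10.4 kg.
Tool frame: the origin (TCP) lies at the very end of the fingers, on their centre line; the grasp point (between the pads) lies 19 mm behind it; z points along the fingers, y is the line along which they close (so a half turn about z gives the same grasp; the last joint's range is limited). The gripper opens to 87 mm and grips with 3 to 60 N. Pads are 19 mm wide; open, the fingers measure 117 mm over their backs; the gripper's body (75 mm by 190 mm) begins 51 mm behind the grasp point.
Start: joints at [-1.347, 0.332, -0.065, 1.46, 0.022, 1.35, -0.088], TCP at [152.674, 606.088, 222.576] pointing down, gripper open.
Joint ranges: [-2.6, 2.6], [-0.5, 2.12], [-1.47, 1.34], [0.16, 2.42], [-1.27, 4.41], [0.06, 2.06], [-2.6, 2.6]. Speed limits (rad/s): [2.22, 2.22, 2.79, 2.79, 3.14, 3.14, 3.14].

### API

Orientations are given as a unit quaternion [w, x, y, z].
In Python, from cell import ctrl gives the robot as it stands. The module is installed in compiled form; this text tells all that it offers.
- The arm moves only by the tool carry_out, never from a script. Its arguments are lists of equal length, an entry for each row: "delta_rot": the turn, a rotation vector about the tool's x, y, z in degrees, a list of three; "translation": the shift along the tool's x, y, z in mm, a list of three; "claw": the finger opening in mm, from 0 to 87. A call has exactly 10 rows; each row shifts and turns the commanded pose from where the row before left it, along the tool's axes as they then stand; what a row does not reach is not made up. A row lasts 1/10 s, in which the tool goes at most 50 mm and 8.59 degrees, less where a joint would pass 70% of its speed; a pose out of reach is approached as far as the arm can. A call is refused whole if a number of a shift passes 50 or a number of a turn 8.59, either way. A call with a gripper value outside its range is refused whole. The fingers move at their own pace and stop on an object; "grip_force" is the grip in N (left out, the last holds). Time passes only in rows, so rows that do not move let the fingers close, or fill a call up. It gives the time, the measured TCP pose, the force, the opening and the grip force at its end, in the units of the state.
- ctrl.sense(): the state, without advancing time (a new reading comes with each control period).
- ctrl.snapshot(name): name is "scene" or "top"; returns (picture, depth): 384x512x3 uint8, red, green, blue; 384x512 float32, mm along the optical axis (not along the pixel's ray), 0 where there is no reading.
- ctrl.get_calibration(name): a dict with "vfov" (degrees; the focal length in pixels is half the picture's height over the tangent of half this angle, whatever the lens; pixels are square), "cx", "cy" (the principal point, pixels), "rvec" (rotation vector, rad) and "tvec" (3), from world to camera coordinates, as OpenCV has them. Camera axes: x right, y down, z forward; pixel columns grow to the right and rows downward; lengths in mm; the calibration is good to about 2 mm. A picture is of the moment at which its call begins. get_calibration takes no time and is no camera call.
- ctrl.close_job(): hands the job in; it is judged then, once.
The state is a dict: "t": time; "joint_pos": joint angles; "qvel": joint speeds; "effort": joint torques, N m; "ee_pos": TCP position; "eef_rot": TCP orientation; "wrist_force": force on the tool from outside, world axes, zero at the start; "torque": the same for the moment, N m; "width": opening from 0.0 (shut) to 1.0 (fully open); "finger_force": force on a finger pad.
Only numpy, scipy, OpenCV 4.12 (cv2) and the standard library are available. Lean on these libraries where they do the work, as an engineer would, in place of code of your own. Each camera call takes 0.05 s, during which the arm holds its last target. There are 200 camera calls.

### The job

Take the red hole saw out of the catch bin and stand it upright on the bench clear of the tip-tray station, and load every rail offcut from the bench into the tip tray while its end gate is up. Then let the gate all the way down with the tray still level, and tip the tray by its rear handle, gate still down, until all the offcuts have slid out over the gate into the catch bin. Last, lay the empty tray fully back down and only then close the gate fully; leave the other things on the bench where they are.

Things in the scene. Friction and masses are not known exactly. Their poses are not given: they have to be found in the camera images.
- tray_floor (a point): centre of the inner floor of an open aluminium tray on a solid grey pedestal, 108 mm above the bench when level. Inside 142 mm long (x) and 170 mm wide (y), walls 4 mm thick, 36 mm high; slippery floor, walls and gate (friction about 0.25). x points from the gate end, which faces the robot roughly, to the rear handle; y along the pivot, z up.
- tray_pivot (a point): middle of the tray's pivot line, at floor height at the tray's gate end, 72 mm from tray_floor towards -x; the gate hinges on the same line. x, y, z as tray_floor with the tray level; fixed, does not turn with the tray.
- tray_handle (a point): middle of the tray's rear handle: black round bar, 12 mm thick, 110 mm long, parallel to tray y, on two 8 mm stays (40 mm either side of the middle), 38 mm behind the rear wall so that fingers fit on both sides. 184 mm behind the pivot, 28 mm above the tray floor: 136 mm above the bench when level. Axes of tray_floor. Lifting it tips the tray.
- tray (a joint): tip angle of the tray, rad: 0 level (lying on the pedestal), grows as the rear handle is lifted, stop at 0.9. Stiff friction hinge (about 1.2 N m, 5 to 15 N at the handle): it stays where it is left and must be pushed back down.
- gate (a joint): angle of the end gate, rad: 0 fully up (tray end closed), 1.57 fully down at its stop, in line with the tray floor as a chute to the bin. Yellow plate 178 mm wide, 36 mm high, 4 mm thick, hinged to the tray on the pivot line. Stiff friction hinge (0.1 N m, 3 to 4 N at the grip): stays where it is left.
- gate_grip (a point): middle of the gate's grip: red round rod, 12 mm thick, 44 mm long, parallel to tray y, sticking out sideways from the gate's upper corner on the tray's -y side (117 mm from the tray's middle line, 28 mm outside its wall). 31 mm from the hinge: above it with the gate up, in front of it (over the bin) with the gate down. Turns with the gate; axes of the tray when up.
- bin_mid (a point): centre of the inner floor (4 mm above the bench) of the catch bin: red open bin fixed in front of and below the gate. Outside 112 mm along x (towards the tray) and 206 mm along y, rim 62 mm above the bench; walls 4 mm thick. Axes of the level tray.
- hole_saw_mid (a point): red hole saw, 50 mm in diameter, 69 mm high, 0.11 to 0.22 kg, standing on its teeth, at the start in the catch bin. This point is on its axis, 35 mm above the teeth; z up along the axis. The cup reaches 39 mm above the teeth; from there to 69 mm stands a steel shank, 11 mm thick, by which it can be gripped from above.
- rail_0_mid (a point): rail offcut: a straight piece of galvanised mounting rail (grey steel channel, slot up), 60 mm long (its x), 28 mm wide (its y) and 30 mm high (its z), 60 to 130 g, lying on the bench; this point is its centre, 15 mm above its underside. It may be absent (None all through the run): 2 to 4 of the four offcuts are present.
- rail_1_mid (a point): rail offcut: a straight piece of galvanised mounting rail (grey steel channel, slot up), 60 mm long (its x), 28 mm wide (its y) and 30 mm high (its z), 60 to 130 g, lying on the bench; this point is its centre, 15 mm above its underside. It may be absent (None all through the run): 2 to 4 of the four offcuts are present.
- rail_2_mid (a point): rail offcut: a straight piece of galvanised mounting rail (grey steel channel, slot up), 60 mm long (its x), 28 mm wide (its y) and 30 mm high (its z), 60 to 130 g, lying on the bench; this point is its centre, 15 mm above its underside. It may be absent (None all through the run): 2 to 4 of the four offcuts are present.
- rail_3_mid (a point): rail offcut: a straight piece of galvanised mounting rail (grey steel channel, slot up), 60 mm long (its x), 28 mm wide (its y) and 30 mm high (its z), 60 to 130 g, lying on the bench; this point is its centre, 15 mm above its underside. It may be absent (None all through the run): 2 to 4 of the four offcuts are present.
- flux_tin: bystander: round metal tin, 58 mm in diameter, 27 mm high; origin under its centre. Leave alone.
- solder_spool: bystander: grey solder spool, 53 mm in diameter, 30 mm high; origin under its centre. Leave alone.
Mind the look-alikes: they are no part of the job. What is meant by the part that bears hole_saw_mid is not black or brown, and is the larger of those in its own colour.

How it is judged:
By the outcome, as a careful person would: the job done as asked, in the order asked, and still so for the second after the job is handed in, with the robot touching nothing.
Of rail_0, rail_1, rail_2, rail_3 only 2 to 4 are there at a start; the rules pass over those that are not, and their reading is None.
At some moment in a run one of rail_0, rail_1, rail_2, rail_3 may be knocked a few centimetres aside while the robot is not near it.
Once in a run the grip may slacken for a moment while it holds something.
It also fails if it takes over 210 s, if anything falls off the work surface, if the arm or the gripper's body presses on something with over 40 N, if the wrist force passes 120 N, or if a joint passes its speed limit or range.

## Working session

There is one attempt and no reset: what is moved stays moved. The work goes in short steps, Python scripts to look and compute and a tool call to move; the robot and the scene stay as the last step left them, time stands still between calls to the robot, and variables do not carry over. Pictures are saved under pics/ and viewed, at most 14 in all, crops included, and the job is handed in when it is done.

Besides the shell and the picture viewer there is one more tool, called after "Request:" in YAML: its name, and indented under it one key for each argument. carry_out: Moves the arm, as the interface text tells. Its arguments: {"type":"object","properties":{"delta_rot":{"type":"array"},"translation":{"type":"array"},"claw":{"type":"array"},"grip_force":{"type":"number"}},"required":["delta_rot","translation","claw"]}

```bash
mkdir -p pics
cat > h.py <<'E'
import numpy as np, cv2
from cell import ctrl
from scipy.spatial.transform import Rotation as R
def cal(n):
    c=ctrl.get_calibration(n); f=192/np.tan(np.radians(c['vfov'])/2)
    return f,c['cx'],c['cy'],R.from_rotvec(np.ravel(c['rvec'])).as_matrix(),np.ravel(c['tvec'])
def snap(n,name):
    p,d=ctrl.snapshot(n); cv2.imwrite(f'pics/{name}.png',p[:,:,::-1]); np.save(f'pics/{name}.npy',d); return p,d
def world(n,d):
    f,cx,cy,Rm,t=cal(n); v,u=np.mgrid[:384,:512]
    P=np.stack([(u-cx)/f*d,(v-cy)/f*d,d],-1)
    W=(P-t)@Rm; W[d<=0]=np.nan; return W
def ray(n,u,v,z):
    f,cx,cy,Rm,t=cal(n); r=Rm.T@np.array([(u-cx)/f,(v-cy)/f,1]); o=-Rm.T@t
    return o+r*(z-o[2])/r[2]
def proj(n,X):
    f,cx,cy,Rm,t=cal(n); p=Rm@np.array(X)+t; return p[0]/p[2]*f+cx,p[1]/p[2]*f+cy
def st():
    s=ctrl.sense(); q=s['eef_rot']; M=R.from_quat([q[1],q[2],q[3],q[0]])
    print('t',round(s['t'],2),'p',np.round(s['ee_pos'],1),'w',round(s['width'],3),'F',np.round(s['wrist_force'],1),'ff',s['finger_force'])
    print(np.round(M.as_matrix(),3).tolist(),'q',np.round(s['joint_pos'],2)); return np.array(s['ee_pos']),M.as_matrix()
E
python3 - <<'E'
from h import *
for n in ('scene','top'):
    snap(n,n+'0'); print(n,cal(n))
a=cv2.imread('pics/scene0.png');b=cv2.imread('pics/top0.png')
for n,i in(('scene',a),('top',b)): cv2.imwrite(f'pics/{n}0b.png',cv2.resize(i,(800,600),interpolation=cv2.INTER_CUBIC))
st()
E
```

```text
scene (np.float64(403.10486856580303), 253.94657497220913, 192.21984212559818, array([[ 0.61566436, -0.78799061,  0.00530883],
       [-0.5310064 , -0.41983911, -0.73604845],
       [ 0.58222813,  0.45033978, -0.67690804]]), array([-375.14011353,  298.22397394,  895.53515039]))
top (np.float64(406.0010106095427), 257.90717953941464, 194.4480827929773, array([[-0.00197372, -0.9999664 , -0.00795623],
       [-0.99176147,  0.00297647, -0.12806374],
       [ 0.12808312,  0.00763792, -0.99173403]]), array([-77.04232619, 490.19592883, 939.9774286 ]))
t 0.1 p [152.6 605.7 221.8] w 0.997 F [-0.2 -0.5 -1.3] ff 0.0
[[-0.97, 0.244, -0.0], [0.244, 0.97, -0.001], [-0.0, -0.001, -1.0]] q [-1.35  0.33 -0.06  1.46  0.02  1.35 -0.09]
```

View pics/scene0b.png

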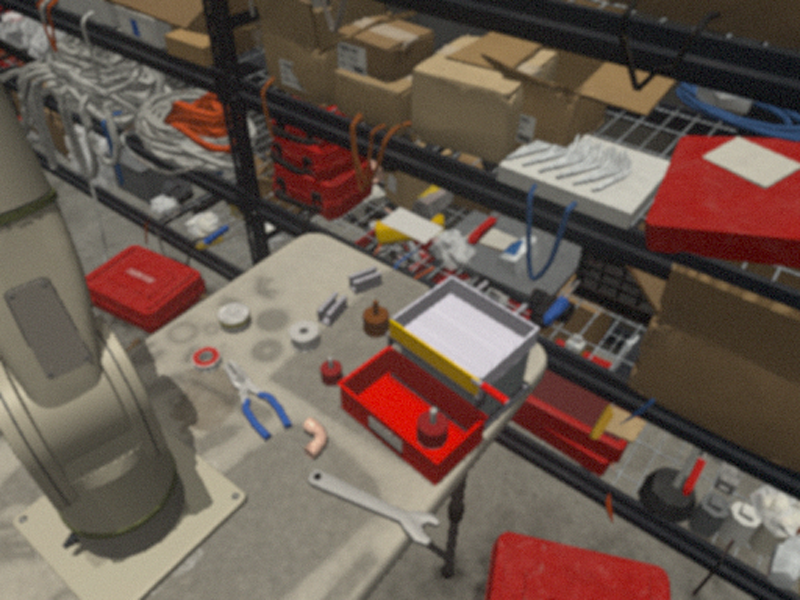

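View pics/top0b.png

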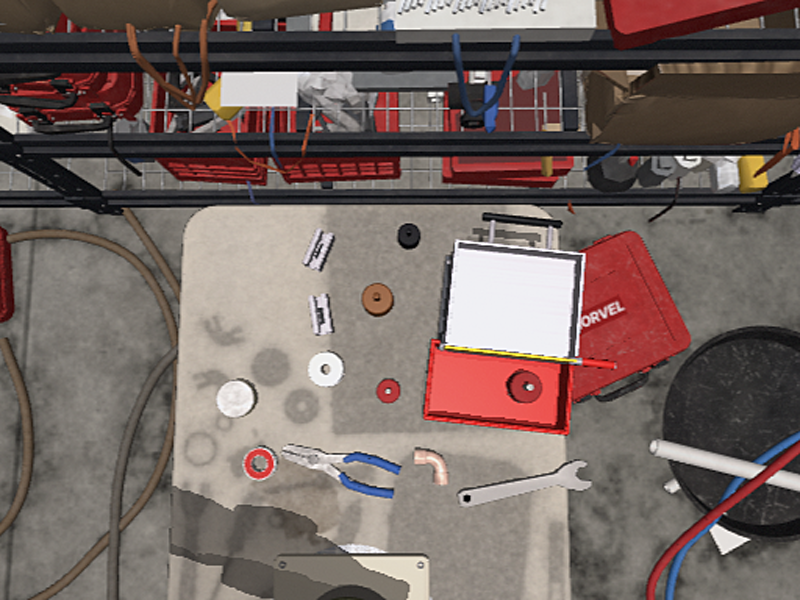

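In the top view (800-px scale) the red saws are the one in the bin at (525,386) and a smaller one on the bench at (388,390). There is also a brown one at (377,299) and a black one at (408,236). The red, larger one in the bin fits the description. There are two rails, at (319,249) and (320,314). I'll confirm with a crop and measure.

Run:
```python
from h import *
b=cv2.imread('pics/top0.png'); d=np.load('pics/top0.npy'); W=world('top',d)
c=b[130:285,190:400]; cv2.imwrite('pics/c1.png',cv2.resize(c,None,fx=3.8,fy=3.8,interpolation=cv2.INTER_CUBIC))
def blob(u,v,r,zlo,zhi,lab):
    s=W[v-r:v+r+1,u-r:u+r+1].reshape(-1,3); m=(s[:,2]>zlo)&(s[:,2]<zhi); s=s[m]
    rect=cv2.minAreaRect(s[:,:2].astype(np.float32)); print(lab,len(s),np.round(s.mean(0),1),[np.round(x,1) for x in rect])
blob(204,160,22,15,45,'railA'); blob(205,201,20,15,45,'railB')
blob(336,247,13,30,90,'saw'); blob(336,247,13,55,90,'shank'); blob(248,250,12,8,90,'small')
blob(334,141,35,120,160,'handle')
# heights of tray floor, bench, bin
for n,(u,v) in dict(tray=(328,195),bench=(240,280),bin=(290,250)).items(): print(n,np.round(W[v,u],1))
# yellow gate top
hsv=cv2.cvtColor(b,cv2.COLOR_BGR2HSV)
m=(hsv[...,0]>22)&(hsv[...,0]<33)&(hsv[...,1]>150)&(hsv[...,2]>120); m[:200]=0
v,u=np.nonzero(m); k=(u>270)&(u<400)&(v<250); s=W[v[k],u[k]]; print('gate',len(s),np.nanmin(s,0),np.nanmax(s,0),np.round(s[np.argsort(s[:,1])][[0,3,-4,-1]],1))
blob(386,233,8,110,170,'grip')
x=W[...,0];
mask=(W[...,2]>8)&(W[...,2]<200)&(x>0)&(x<900)&(abs(W[...,1])<450)
n,l,stt,cen=cv2.connectedComponentsWithStats(mask.astype(np.uint8))
for i in range(1,n):
    if stt[i,4]>40: print(stt[i],np.round(np.nanmedian(W[l==i],0)),np.nanpercentile(W[l==i][:,2],95).round())
```

```text
railA 202 [577.7  54.3  28. ] [array([578.9,  55.4]), array([28.7, 60.4]), np.float64(68.2)]
railB 194 [476.3  50.4  28.8] [array([476.6,  51.1]), array([60. , 28.3]), np.float64(9.4)]
saw 343 [ 363.7 -258.7   42.6] [array([ 363.9, -259.5]), array([44. , 47.6]), np.float64(0.3)]
shank 20 [ 363.9 -258.9   69.7] [array([ 363.8, -259.2]), array([8.1, 6.8]), np.float64(89.7)]
small 187 [358.4 -54.2  29.1] [array([358.4, -54.5]), array([33.2, 32.8]), np.float64(89.8)]
handle 686 [ 570.8 -242.7  137.9] [array([ 569.9, -251.6]), array([158.7,  65.8]), np.float64(74.4)]
tray [ 478.4 -232.9  108.3]
bench [286.6 -34.5  -0.9]
bin [ 358.  -155.4    2.5]
gate 127 [ 398.01883278 -308.71395566  139.02012152] [ 419.22990987 -135.64259725  147.06122061] [[ 398.  -308.7  142.5]
 [ 400.  -306.3  144.2]
 [ 417.2 -137.8  143.4]
 [ 417.1 -135.6  145.1]]
grip 90 [ 394.9 -344.8  142.3] [array([ 395.1, -345.1]), array([33.3, 12. ]), np.float64(83.0)]
[    7     0   427    73 15199] [843. -26. 154.] 198.0
[ 271  136  123  143 7545] [ 474. -238.  108.] 143.0
[254 143  15  16 192] [598. -86.  27.] 46.0
[193 146  13  24  93] [582.  65.  29.] 32.0
[201 149  13  25 123] [574.  45.  29.] 32.0
[231 181  20  21 335] [497. -38.  37.] 63.0
[197 189   7  25  95] [475.  60.  29.] 32.0
[205 188   8  25 104] [477.  41.  29.] 32.0
[197 225  22  23 366] [391.  42.  30.] 32.0
[324 237  23  21 375] [ 365. -257.   41.] 60.0
[138 243  26  25 490] [347. 177.  26.] 29.0
[241 243  15  15 187] [358. -55.  28.] 32.0
[181 285  71  34 433] [241.  29.  10.] 14.0
[155 286  21  22 275] [251. 141.  16.] 19.0
[217 289  39  15 195] [253. -30.  12.] 14.0
[265 288  22  23 269] [ 251. -125.   19.] 23.0
[293 294  85  31 818] [ 216. -264.   11.] 14.0
[ 174  355  100   29 2730] [85.  1. 11.] 40.0
```

View pics/c1.png

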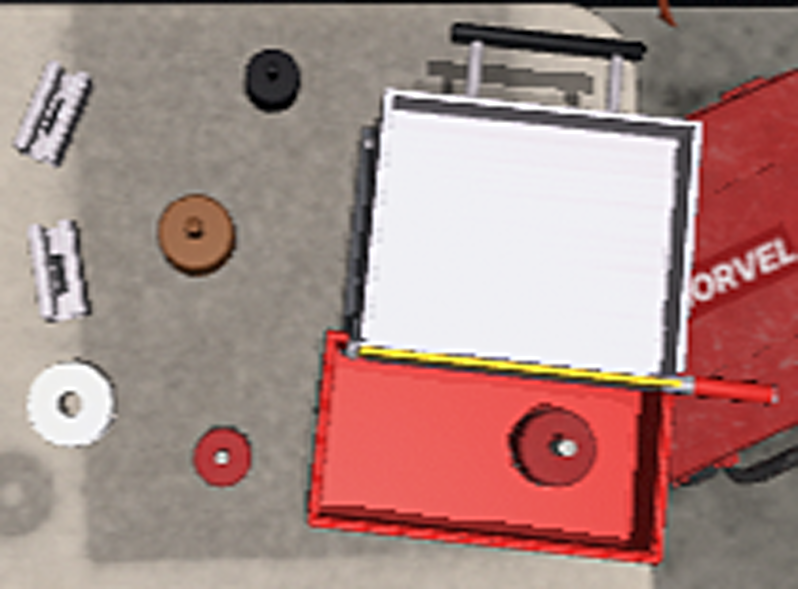

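The crop confirms it: the red saw in the bin at (565,447) is clearly larger than the bench red at (222,457). There are two rails only. I'll swing round the base towards the bin.

Request:
carry_out:
  delta_rot:
    - [0,0,0]
    - [0,0,0]
    - [0,0,0]
    - [0,0,0]
    - [0,0,0]
    - [0,0,0]
    - [0,0,0]
    - [0,0,0]
    - [0,0,0]
    - [0,0,0]
  translation:
    - [-41,-21,0]
    - [-41,-21,0]
    - [-41,-21,0]
    - [-41,-21,0]
    - [-41,-21,0]
    - [-41,-21,0]
    - [-41,-21,0]
    - [-41,-21,0]
    - [-41,-21,0]
    - [-41,-21,0]
  claw: [87,87,87,87,87,87,87,87,87,87]
  grip_force: 30

```text
t: 1.1
ee_pos: [500.0, 300.8, 222.4]
eef_rot: [-0.0, 0.123, 0.992, -0.0]
wrist_force: [0.1, 0.1, -0.3]
width: 0.997
finger_force: 0.0
```

```bash
cat >> h.py <<'E'
P=np.array([408,-222,108.]); YAW=np.radians(-6.0)
X=np.array([np.cos(YAW),np.sin(YAW),0]); Y=np.array([-np.sin(YAW),np.cos(YAW),0])
def goto(T,yang=None):
    p,M=st(); dl=np.array(T)-p; print('tool d',np.round(M.T@dl,1),'world d',np.round(dl,1),'|d|',np.linalg.norm(dl).round(1))
    if yang is not None:
        a=np.degrees(np.arctan2(M[1,1],M[0,1])); e=(yang-a+90)%180-90; print('rot about tool z (tool down)',round(-e,1))
    return p,M
E
python3 - <<'E'
from h import *
# refine tray yaw from handle bar + gate top
b=cv2.imread('pics/top0.png'); W=world('top',np.load('pics/top0.npy')).copy()
g=b.max(2); m=(W[...,2]>128)&(W[...,2]<150)&(g<60)&(W[...,0]>570)&(W[...,0]<620); s=W[m]; print('bar',len(s),cv2.minAreaRect(s[:,:2].astype(np.float32)))
w=W.copy(); m=(w[...,2]>137)&(w[...,2]<150)&(w[...,0]>395)&(w[...,0]<575)&(w[...,1]>-330)&(w[...,1]<-120); s=w[m]; print('rims',len(s),cv2.minAreaRect(s[:,:2].astype(np.float32)))
m=(w[...,2]>50)&(w[...,2]<70)&(w[...,0]>270)&(w[...,0]<420)&(w[...,1]>-330)&(w[...,1]<-110)&(b[...,2]>150); s=w[m]; print('bin',cv2.minAreaRect(s[:,:2].astype(np.float32)))
goto([480,-60,225],84)
E
```

```text
bar 228 ((592.7998657226562, -243.17958068847656), (108.21126556396484, 11.235372543334961), 83.77685546875)
rims 756 ((490.7795715332031, -240.48504638671875), (196.86839294433594, 174.9803466796875), 83.64115905761719)
bin ((357.4443664550781, -216.40890502929688), (210.85438537597656, 102.48011779785156), 83.36701202392578)
t 1.1 p [500.  300.8 222.4] w 0.997 F [ 0.1  0.1 -0.3] ff 0.0
[[-0.97, 0.244, -0.0], [0.244, 0.97, -0.0], [0.0, -0.0, -1.0]] q [-0.81  0.24  0.22  1.59 -0.05  1.32  0.75]
tool d [ -68.7 -354.7   -2.6] world d [ -20.  -360.8    2.6] |d| 361.3
rot about tool z (tool down) -8.1
```

Request:
carry_out:
  delta_rot:
    - [0,0,0]
    - [0,0,0]
    - [0,0,0]
    - [0,0,0]
    - [0,0,0]
    - [0,0,0]
    - [0,0,0]
    - [0,0,0]
    - [0,0,0]
    - [0,0,-8.1]
  translation:
    - [-7,-39,0]
    - [-7,-39,0]
    - [-7,-39,0]
    - [-7,-39,0]
    - [-7,-39,0]
    - [-7,-39,0]
    - [-7,-39,0]
    - [-7,-39,0]
    - [-7,-39,0]
    - [0,0,0]
  claw: [50,50,50,50,50,50,50,50,50,50]

```text
t: 2.1
ee_pos: [473.4, -59.1, 222.6]
eef_rot: [0.0, 0.056, 0.998, -0.0]
wrist_force: [-0.2, 0.1, 0.1]
width: 0.575
finger_force: 0.0
```

```bash
sed -i 's/P=np.array(\[408,-222,108.\]); YAW=np.radians(-6.0)/P=np.array([409,-222.7,108.]); YAW=np.radians(-6.2)/' h.py
python3 - <<'E'
from h import *
goto([363.9,-259,200],83.8)
E
```

```text
t 2.1 p [473.4 -59.1 222.6] w 0.575 F [-0.2  0.1  0.1] ff 0.0
[[-0.994, 0.112, 0.0], [0.112, 0.994, -0.001], [-0.0, -0.001, -1.0]] q [-0.47 -0.02  0.5   1.86  0.01  1.3   1.48]
tool d [  86.4 -210.9   22.8] world d [-109.5 -199.9  -22.6] |d| 229.0
rot about tool z (tool down) -0.2
```

Request:
carry_out:
  delta_rot:
    - [0,0,0]
    - [0,0,0]
    - [0,0,0]
    - [0,0,0]
    - [0,0,0]
    - [0,-7.5,0]
    - [0,-7.5,0]
    - [0,0,0]
    - [0,0,0]
    - [0,0,0]
  translation:
    - [16.3,-42.2,0]
    - [16.3,-42.2,0]
    - [16.3,-42.2,0]
    - [16.3,-42.2,0]
    - [16.3,-42.2,0]
    - [0,0,0]
    - [0,0,0]
    - [0,0,0]
    - [0,0,0]
    - [0,0,0]
  claw: [50,50,50,50,50,50,50,50,50,50]

```text
t: 3.1
ee_pos: [371.6, -254.6, 222.7]
eef_rot: [0.13, 0.052, 0.99, -0.007]
wrist_force: [0.6, 0.2, 0.5]
width: 0.571
finger_force: 0.0
```

Run:
```python
from h import *
p,M=goto([368.8,-259.5,90]); goto([368.8,-259.5,49])
p,d=snap('top','a1'); c=p[200:320,260:420,::-1]; cv2.imwrite('pics/a1c.png',cv2.resize(c,None,fx=4,fy=4,interpolation=cv2.INTER_CUBIC))
```

```text
t 3.1 p [ 371.6 -254.6  222.7] w 0.571 F [0.6 0.2 0.5] ff 0.0
[[-0.961, 0.104, 0.256], [0.101, 0.995, -0.027], [-0.257, -0.001, -0.966]] q [-0.23 -0.39  0.67  2.1   0.17  1.1   1.84]
tool d [ 36.3  -5.1 127.7] world d [  -2.8   -4.9 -132.7] |d| 132.8
t 3.1 p [ 371.6 -254.6  222.7] w 0.571 F [0.6 0.2 0.5] ff 0.0
[[-0.961, 0.104, 0.256], [0.101, 0.995, -0.027], [-0.257, -0.001, -0.966]] q [-0.23 -0.39  0.67  2.1   0.17  1.1   1.84]
tool d [ 46.9  -5.1 167.3] world d [  -2.8   -4.9 -173.7] |d| 173.8
```

View pics/a1c.png

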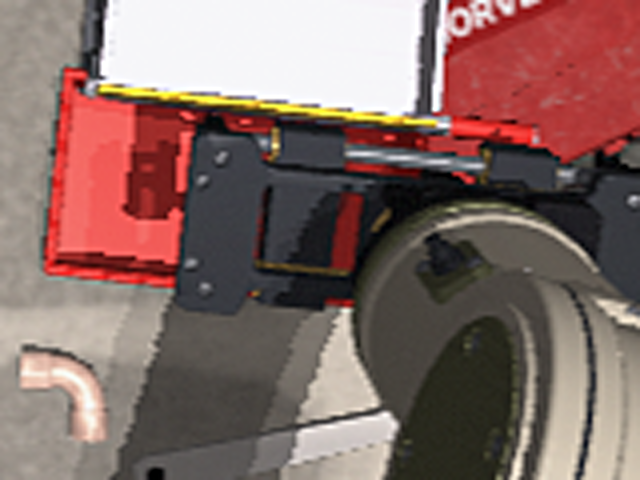

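Request:
carry_out:
  delta_rot:
    - [0,0,0]
    - [0,0,0]
    - [0,0,0]
    - [0,0,0]
    - [0,0,0]
    - [0,0,0]
    - [0,0,0]
    - [0,0,0]
    - [0,0,0]
    - [0,0,0]
  translation:
    - [5,-1,17]
    - [5,-1,17]
    - [5,-1,17]
    - [5,-1,17]
    - [5,-1,17]
    - [4,0,14]
    - [4,0,14]
    - [3.3,0,14]
    - [0,0,0]
    - [0,0,0]
  claw: [50,50,50,50,50,50,50,50,50,50]

```text
t: 4.15
ee_pos: [368.5, -259.6, 90.5]
eef_rot: [0.129, 0.052, 0.99, -0.007]
wrist_force: [1.7, -0.7, 0.2]
width: 0.573
finger_force: 0.0
```

Run:
```python
from h import *
goto([368.8,-259.5,49])
```

```text
t 4.15 p [ 368.5 -259.6   90.5] w 0.573 F [ 1.7 -0.7  0.2] ff 0.0
[[-0.961, 0.105, 0.255], [0.101, 0.995, -0.028], [-0.257, -0.001, -0.966]] q [-0.32 -0.21  0.88  2.28  0.07  0.76  2.  ]
tool d [10.4  0.2 40.2] world d [  0.3   0.1 -41.5] |d| 41.5
```

Request:
carry_out:
  delta_rot:
    - [0,0,0]
    - [0,0,0]
    - [0,0,0]
    - [0,0,0]
    - [0,0,0]
    - [0,0,0]
    - [0,0,0]
    - [0,0,0]
    - [0,0,0]
    - [0,0,0]
  translation:
    - [2.5,0,10]
    - [2.5,0,10]
    - [2.5,0,10]
    - [2.5,0,9]
    - [0,0,0]
    - [0,0,0]
    - [0,0,0]
    - [0,0,0]
    - [0,0,0]
    - [0,0,0]
  claw: [50,50,50,50,50,0,0,0,0,0]
  grip_force: 40

```text
t: 5.15
ee_pos: [368.9, -259.6, 50.4]
eef_rot: [0.131, 0.052, 0.99, -0.007]
wrist_force: [-0.9, 0.8, 0.7]
width: 0.208
finger_force: 0.0
```

Run:
```python
from h import *
goto([368.8,-259.5,209])
```

```text
t 5.15 p [ 368.9 -259.6   50.4] w 0.208 F [-0.9  0.8  0.7] ff 0.0
[[-0.96, 0.105, 0.258], [0.102, 0.994, -0.027], [-0.259, 0.0, -0.966]] q [-0.39 -0.1   1.    2.32 -0.08  0.65  2.14]
tool d [-4.100e+01  1.000e-01 -1.532e+02] world d [-1.000e-01  1.000e-01  1.586e+02] |d| 158.6
```

Still closing. I'll finish the grip, then lift.

Request:
carry_out:
  delta_rot:
    - [0,0,0]
    - [0,0,0]
    - [0,0,0]
    - [0,0,0]
    - [0,0,0]
    - [0,0,0]
    - [0,0,0]
    - [0,0,0]
    - [0,0,0]
    - [0,0,0]
  translation:
    - [0,0,0]
    - [0,0,0]
    - [0,0,0]
    - [0,0,0]
    - [0,0,0]
    - [0,0,0]
    - [-2.5,0,-10]
    - [-5,0,-20]
    - [-2.5,0,-10]
    - [0,0,0]
  claw: [0,0,0,0,0,0,0,0,0,0]

```text
t: 6.15
ee_pos: [369.0, -259.7, 92.6]
eef_rot: [0.132, 0.052, 0.99, -0.007]
wrist_force: [0.5, 0.0, -1.6]
width: 0.113
finger_force: 39.9
```

Run:
```python
from h import *
goto([368.8,-259.5,212])
```

```text
t 6.15 p [ 369.  -259.7   92.6] w 0.113 F [ 0.5  0.  -1.6] ff 39.89669100847095
[[-0.96, 0.105, 0.26], [0.102, 0.994, -0.027], [-0.262, 0.0, -0.965]] q [-0.32 -0.22  0.89  2.28  0.07  0.77  1.99]
tool d [ -31.     0.3 -115.3] world d [ -0.2   0.2 119.4] |d| 119.4
```

Request:
carry_out:
  delta_rot:
    - [0,0,0]
    - [0,0,0]
    - [0,0,0]
    - [0,0,0]
    - [0,0,0]
    - [0,0,0]
    - [0,0,0]
    - [0,0,0]
    - [0,0,0]
    - [0,0,0]
  translation:
    - [-7.8,0,-28.8]
    - [-7.8,0,-28.8]
    - [-7.8,0,-28.8]
    - [-7.8,0,-28.8]
    - [-3,20,0.8]
    - [-6,40,1.6]
    - [-6,40,1.6]
    - [-6,40,1.6]
    - [-6,40,1.6]
    - [-3,20,0.8]
  claw: [0,0,0,0,0,0,0,0,0,0]

```text
t: 7.15
ee_pos: [420.4, -60.3, 209.4]
eef_rot: [0.129, 0.05, 0.99, -0.006]
wrist_force: [-0.3, -1.1, -1.3]
width: 0.113
finger_force: 39.9
```

Run:
```python
from h import *
goto([475,150,212])
```

```text
t 7.15 p [420.4 -60.3 209.4] w 0.113 F [-0.3 -1.1 -1.3] ff 39.900147202424705
[[-0.961, 0.101, 0.256], [0.098, 0.995, -0.025], [-0.257, 0.001, -0.966]] q [-0.33 -0.36  0.28  2.18  0.16  1.06  1.36]
tool d [-32.6 214.8   6.1] world d [ 54.6 210.3   2.6] |d| 217.3
```

Request:
carry_out:
  delta_rot:
    - [0,0,0]
    - [0,0,0]
    - [0,0,0]
    - [0,0,0]
    - [0,0,0]
    - [0,0,0]
    - [0,0,0]
    - [0,0,0]
    - [0,0,0]
    - [0,0,0]
  translation:
    - [-6,40,1]
    - [-6,40,1]
    - [-6,40,1]
    - [-6,40,1]
    - [-6,36,1]
    - [-3,19,1]
    - [9,0,33]
    - [9,0,33]
    - [9,0,33]
    - [6,0,22]
  claw: [0,0,0,0,0,0,0,0,0,0]

```text
t: 8.15
ee_pos: [473.8, 146.0, 84.2]
eef_rot: [0.128, 0.052, 0.99, -0.007]
wrist_force: [0.1, 0.4, -1.2]
width: 0.116
finger_force: 39.9
```

Run:
```python
from h import *
goto([475,150,47])
p,d=snap('scene','s1'); W=world('scene',d)
u,v=proj('scene',[472,150,40]);print(u,v); u=int(u);v=int(v)
c=p[max(v-60,0):v+70,max(0,u-80):u+80,::-1]; cv2.imwrite('pics/s1c.png',cv2.resize(c,None,fx=4,fy=4,interpolation=cv2.INTER_CUBIC))
```

```text
t 8.15 p [473.8 146.   84.2] w 0.116 F [ 0.1  0.4 -1.2] ff 39.90215412341058
[[-0.962, 0.105, 0.253], [0.101, 0.995, -0.028], [-0.254, -0.001, -0.967]] q [-0.47  0.03 -0.02  2.16  0.21  0.76  0.83]
tool d [ 8.7  4.1 36.2] world d [  1.2   4.  -37.2] |d| 37.5
186.51966782033446 177.29548794795147
```

View pics/s1c.png

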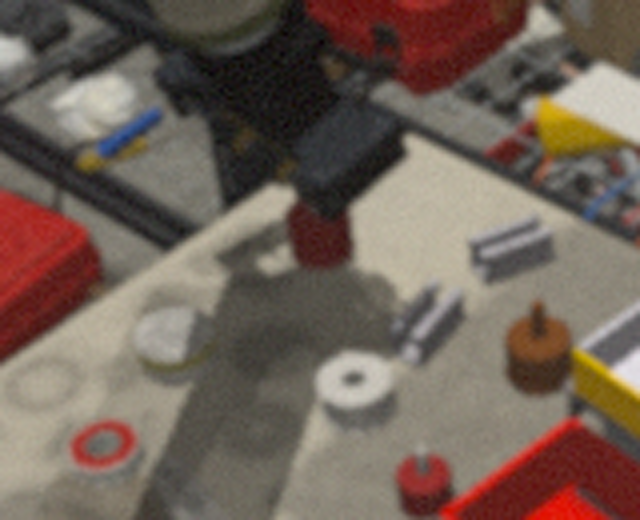

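The saw hangs upright in the gripper at crop (320,235), over clear bench. Lowering it.

Request:
carry_out:
  delta_rot:
    - [0,0,0]
    - [0,0,0]
    - [0,0,0]
    - [0,0,0]
    - [0,0,0]
    - [0,0,0]
    - [0,0,0]
    - [0,0,0]
    - [0,0,0]
    - [0,0,0]
  translation:
    - [2,0,8]
    - [2,0,8]
    - [2,0,8]
    - [1.6,0,6]
    - [0.8,0,3]
    - [0.5,0,2]
    - [0.3,0,1]
    - [0,0,0]
    - [0,0,0]
    - [0,0,0]
  claw: [0,0,0,0,0,0,0,0,0,0]

```text
t: 9.2
ee_pos: [476.2, 146.5, 51.2]
eef_rot: [0.131, 0.052, 0.99, -0.007]
wrist_force: [0.4, 0.8, -1.5]
width: 0.114
finger_force: 39.9
```

Request:
carry_out:
  delta_rot:
    - [0,0,0]
    - [0,0,0]
    - [0,0,0]
    - [0,0,0]
    - [0,0,0]
    - [0,0,0]
    - [0,0,0]
    - [0,0,0]
    - [0,0,0]
    - [0,0,0]
  translation:
    - [0.3,0,1]
    - [0.3,0,1]
    - [0.3,0,1]
    - [0.3,0,1]
    - [0.1,0,0.5]
    - [0,0,0]
    - [0,0,0]
    - [0,0,0]
    - [0,0,0]
    - [0,0,0]
  claw: [0,0,0,0,0,0,0,0,0,0]

```text
t: 10.2
ee_pos: [476.0, 146.5, 46.4]
eef_rot: [0.13, 0.052, 0.99, -0.007]
wrist_force: [-0.2, -0.0, -1.0]
width: 0.113
finger_force: 39.9
```

Request:
carry_out:
  delta_rot:
    - [0,0,0]
    - [0,0,0]
    - [0,0,0]
    - [0,0,0]
    - [0,0,0]
    - [0,0,0]
    - [0,0,0]
    - [0,0,0]
    - [0,0,0]
    - [0,0,0]
  translation:
    - [0.25,0,1]
    - [0,0,0]
    - [0,0,0]
    - [0,0,0]
    - [0,0,0]
    - [0,0,0]
    - [0,0,0]
    - [0,0,0]
    - [0,0,0]
    - [0,0,0]
  claw: [0,0,0,0,20,30,50,50,50,50]

```text
t: 11.2
ee_pos: [476.0, 146.5, 45.3]
eef_rot: [0.13, 0.052, 0.99, -0.007]
wrist_force: [0.5, -0.3, 0.7]
width: 0.542
finger_force: 0.0
```

Run:
```python
from h import *
st(); goto([475,150,200])
```

```text
t 11.2 p [476.  146.5  45.3] w 0.542 F [ 0.5 -0.3  0.7] ff 0.0
[[-0.961, 0.105, 0.257], [0.102, 0.994, -0.027], [-0.259, 0.0, -0.966]] q [-0.48  0.09 -0.02  2.19  0.24  0.66  0.79]
t 11.2 p [476.  146.5  45.3] w 0.542 F [ 0.5 -0.3  0.7] ff 0.0
[[-0.961, 0.105, 0.257], [0.102, 0.994, -0.027], [-0.259, 0.0, -0.966]] q [-0.48  0.09 -0.02  2.19  0.24  0.66  0.79]
tool d [ -38.8    3.4 -149.8] world d [ -1.    3.5 154.7] |d| 154.8
```

Request:
carry_out:
  delta_rot:
    - [0,0,0]
    - [0,0,0]
    - [0,0,0]
    - [0,0,0]
    - [0,0,0]
    - [0,0,0]
    - [0,7.5,0]
    - [0,7.5,0]
    - [0,0,0]
    - [0,0,0]
  translation:
    - [-2.6,0,-10]
    - [-5,0,-20]
    - [-8,0,-30]
    - [-8,0,-30]
    - [-8,0,-30]
    - [-8,0,-30]
    - [0,0,0]
    - [0,0,0]
    - [0,-35,0]
    - [0,-35,0]
  claw: [50,50,50,50,50,50,87,87,87,87]

```text
t: 12.2
ee_pos: [468.3, 76.4, 200.2]
eef_rot: [-0.001, 0.052, 0.999, -0.0]
wrist_force: [-0.0, 0.1, 0.3]
width: 0.85
finger_force: 0.0
```

Run:
```python
from h import *
p,d=snap('scene','s2'); W=world('scene',d)
c=p[110:240,130:310,::-1]; cv2.imwrite('pics/s2c.png',cv2.resize(c,None,fx=4,fy=4,interpolation=cv2.INTER_CUBIC))
p,d=snap('top','t2'); W=world('top',d)
def blob(u,v,r,zlo,zhi,lab):
    s=W[v-r:v+r+1,u-r:u+r+1].reshape(-1,3); m=(s[:,2]>zlo)&(s[:,2]<zhi); s=s[m]
    if len(s)>5: print(lab,len(s),np.round(s.mean(0),1),[np.round(x,1) for x in cv2.minAreaRect(s[:,:2].astype(np.float32))])
blob(204,160,22,15,45,'railA'); blob(205,201,20,15,45,'railB')
goto([578.9,55.4,100],68.2)
```

```text
railA 178 [581.   52.7  28.3] [array([579. ,  55.4]), array([28.7, 59.5]), np.float64(69.9)]
t 12.3 p [468.1  72.3 200.9] w 0.937 F [ 0.5 -0.1 -0.4] ff 0.0
[[-0.994, 0.111, -0.0], [0.111, 0.994, -0.001], [0.0, -0.001, -1.0]] q [-0.37  0.01  0.12  1.88 -0.    1.25  1.21]
tool d [-112.    -4.4  100.9] world d [ 110.8  -16.9 -100.9] |d| 150.9
rot about tool z (tool down) 15.4
```

View pics/s2c.png

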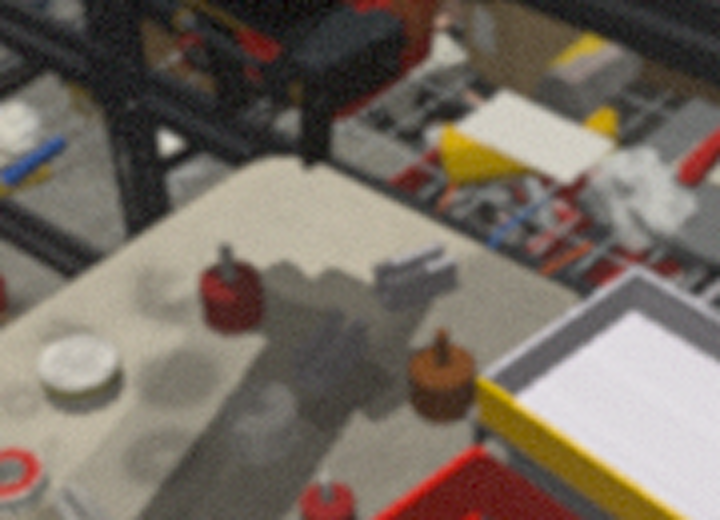

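The saw stands upright at crop (232,297) and rail A is unmoved. Going for rail A.

Request:
carry_out:
  delta_rot:
    - [0,0,0]
    - [0,0,0]
    - [0,0,0]
    - [0,0,7.3]
    - [0,0,7.3]
    - [0,0,0]
    - [0,0,0]
    - [0,0,0]
    - [0,0,0]
    - [0,0,0]
  translation:
    - [-37.5,-1.5,0]
    - [-37.5,-1.5,0]
    - [-37,-1.5,0]
    - [0,0,0]
    - [0,0,0]
    - [0,0,40]
    - [0,0,40]
    - [0,0,40]
    - [0,0,30]
    - [0,0,0]
  claw: [87,87,87,87,87,87,87,87,87,87]
  grip_force: 40

```text
t: 13.3
ee_pos: [576.1, 61.0, 47.0]
eef_rot: [-0.003, 0.179, 0.984, -0.001]
wrist_force: [-0.5, -0.0, -0.0]
width: 1.0
finger_force: 0.0
```

Run:
```python
from h import *
goto([578.9,55.4,5],69)
```

```text
t 13.3 p [576.1  61.   47. ] w 1.0 F [-0.5 -0.  -0. ] ff 0.0
[[-0.936, 0.352, -0.007], [0.352, 0.936, -0.001], [0.006, -0.003, -1.0]] q [-0.33  0.4   0.18  1.77 -0.08  0.98  1.09]
tool d [-4.8 -4.1 42. ] world d [  2.8  -5.6 -42. ] |d| 42.5
rot about tool z (tool down) 0.4
```

Request:
carry_out:
  delta_rot:
    - [0,0,0]
    - [0,0,0]
    - [0,0,0]
    - [0,0,0]
    - [0,0,0]
    - [0,0,0]
    - [0,0,0]
    - [0,0,0]
    - [0,0,0]
    - [0,0,0]
  translation:
    - [-4.8,-4.1,0]
    - [0,0,14]
    - [0,0,14]
    - [0,0,13]
    - [0,0,0]
    - [0,0,0]
    - [0,0,0]
    - [0,0,0]
    - [0,0,0]
    - [0,0,0]
  claw: [87,87,87,87,0,0,0,0,0,0]

```text
t: 14.3
ee_pos: [582.2, 55.2, 9.7]
eef_rot: [0.0, 0.179, 0.984, 0.0]
wrist_force: [0.7, -0.2, -0.1]
width: 0.537
finger_force: 0.0
```

Request:
carry_out:
  delta_rot:
    - [0,0,0]
    - [0,0,0]
    - [0,0,0]
    - [0,0,0]
    - [0,0,0]
    - [0,0,0]
    - [0,0,0]
    - [0,0,0]
    - [0,0,0]
    - [0,0,0]
  translation:
    - [0,0,0]
    - [0,0,0]
    - [0,0,-10]
    - [0,0,-25]
    - [0,0,-40]
    - [0,0,-40]
    - [0,0,-40]
    - [0,0,-35]
    - [0,0,0]
    - [0,0,0]
  claw: [0,0,0,0,0,0,0,0,0,0]

```text
t: 15.3
ee_pos: [582.3, 55.1, 200.5]
eef_rot: [0.001, 0.179, 0.984, 0.0]
wrist_force: [-0.8, -0.2, -0.3]
width: 0.319
finger_force: 40.0
```

Run:
```python
from h import *
T=P+72*X+42*Y; print(T); T[2]=195
goto(T,83.8)
```

```text
[ 485.11484235 -188.72161312  108.        ]
t 15.3 p [582.3  55.1 200.5] w 0.319 F [-0.8 -0.2 -0.3] ff 39.977556467056274
[[-0.936, 0.353, 0.002], [0.353, 0.936, 0.001], [-0.001, 0.001, -1.0]] q [-0.34  0.25  0.2   1.62 -0.05  1.28  1.08]
tool d [   4.9 -262.5    5.2] world d [ -97.2 -243.9   -5.5] |d| 262.6
rot about tool z (tool down) -14.4
```

Request:
carry_out:
  delta_rot:
    - [0,0,0]
    - [0,0,0]
    - [0,0,0]
    - [0,0,0]
    - [0,0,0]
    - [0,0,0]
    - [0,0,-7.2]
    - [0,0,-7.2]
    - [0,0,0]
    - [0,0,0]
  translation:
    - [0.8,-43.8,0]
    - [0.8,-43.8,0]
    - [0.8,-43.8,0]
    - [0.8,-43.8,0]
    - [0.8,-43.8,0]
    - [0.8,-43.8,0]
    - [0,0,0]
    - [0,0,0]
    - [0,0,20]
    - [0,0,20]
  claw: [0,0,0,0,0,0,0,0,0,0]

```text
t: 16.3
ee_pos: [484.3, -189.0, 158.0]
eef_rot: [-0.0, 0.054, 0.999, 0.0]
wrist_force: [-1.0, 0.3, -1.5]
width: 0.32
finger_force: 40.0
```

Run:
```python
from h import *
T=P+72*X+42*Y; T[2]=119
goto(T,83.8)
```

```text
t 16.3 p [ 484.3 -189.   158. ] w 0.32 F [-1.   0.3 -1.5] ff 39.97747600078583
[[-0.994, 0.109, -0.001], [0.109, 0.994, 0.0], [0.001, 0.0, -1.0]] q [-0.04  0.15  0.36  1.84 -0.06  1.17  1.8 ]
tool d [-0.8  0.4 39. ] world d [  0.8   0.3 -39. ] |d| 39.1
rot about tool z (tool down) -0.0
```

Request:
carry_out:
  delta_rot:
    - [0,0,0]
    - [0,0,0]
    - [0,0,0]
    - [0,0,0]
    - [0,0,0]
    - [0,0,0]
    - [0,0,0]
    - [0,0,0]
    - [0,0,0]
    - [0,0,0]
  translation:
    - [0,0,10]
    - [0,0,10]
    - [0,0,10]
    - [0,0,5]
    - [0,0,4]
    - [0,0,0]
    - [0,0,0]
    - [0,0,0]
    - [0,0,0]
    - [0,0,0]
  claw: [0,0,0,0,0,0,0,50,50,50]

```text
t: 17.3
ee_pos: [485.0, -189.2, 120.7]
eef_rot: [0.0, 0.054, 0.999, 0.0]
wrist_force: [0.8, 0.2, 0.8]
width: 0.504
finger_force: 0.0
```

Request:
carry_out:
  delta_rot:
    - [0,0,0]
    - [0,0,0]
    - [0,0,0]
    - [0,0,0]
    - [0,0,0]
    - [0,0,0]
    - [0,0,0]
    - [0,0,0]
    - [0,0,0]
    - [0,0,0]
  translation:
    - [0,0,0]
    - [0,0,-15]
    - [0,0,-30]
    - [0,0,-40]
    - [0,5,0]
    - [0,40,0]
    - [0,40,0]
    - [0,40,0]
    - [0,40,0]
    - [0,40,0]
  claw: [50,50,50,50,50,50,50,50,87,87]

```text
t: 18.3
ee_pos: [507.1, 16.3, 205.4]
eef_rot: [0.0, 0.054, 0.999, 0.0]
wrist_force: [1.0, 0.0, -0.3]
width: 0.677
finger_force: 0.0
```

Run:
```python
from h import *
p,d=snap('top','t3'); W=world('top',d); cv2.imwrite('pics/t3b.png',cv2.resize(p[:,:,::-1],(800,600),interpolation=cv2.INTER_CUBIC))
def blob(u,v,r,zlo,zhi,lab):
    s=W[v-r:v+r+1,u-r:u+r+1].reshape(-1,3); m=(s[:,2]>zlo)&(s[:,2]<zhi); s=s[m]
    if len(s)>5: print(lab,len(s),np.round(s.mean(0),1),[np.round(x,1) for x in cv2.minAreaRect(s[:,:2].astype(np.float32))])
blob(205,201,20,15,45,'railB')
goto([476.6,51.1,195],99.4)
```

```text
t 18.35 p [507.3  24.1 205.2] w 0.719 F [0.2 8.1 1.4] ff 0.0
[[-0.995, 0.101, 0.0], [0.101, 0.995, 0.003], [0.0, 0.003, -1.0]] q [-0.29  0.08  0.17  1.8  -0.02  1.26  1.35]
tool d [33.3 23.7 10.2] world d [-30.7  27.  -10.2] |d| 42.1
rot about tool z (tool down) -15.2
```

View pics/t3b.png

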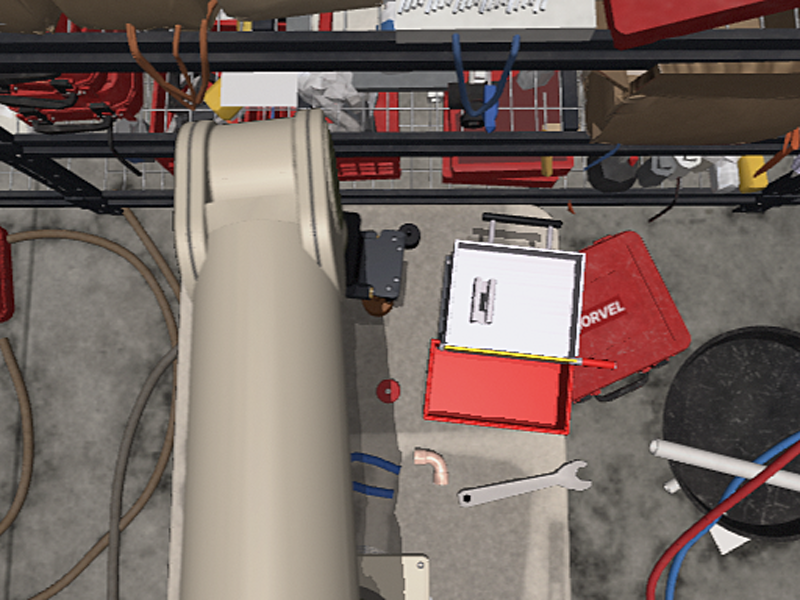

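Rail A lies in the tray at (483,300). The arm hides rail B from above, so I'll check it with the scene depth.

Run:
```python
from h import *
p,d=snap('scene','s3'); W=world('scene',d)
m=(W[...,2]>20)&(W[...,2]<36)&(abs(W[...,0]-477)<75)&(abs(W[...,1]-51)<65)
n,l,s,_=cv2.connectedComponentsWithStats(m.astype(np.uint8))
w0=world('scene',np.load('pics/scene0.npy'))
for nm,w in (('before',w0),('now',W)):
    k=(w[...,2]>20)&(w[...,2]<36)&(abs(w[...,0]-477)<50)&(abs(w[...,1]-51)<50)
    q=w[k]; print(nm,len(q),q.mean(0).round(1) if len(q) else '',cv2.minAreaRect(q[:,:2].astype(np.float32)) if len(q)>5 else '')
```

```text
before 124 [472.5  49.7  26.4] ((474.50390625, 51.49189758300781), (61.965301513671875, 30.507814407348633), 9.117340087890625)
now 124 [472.   49.5  26.4] ((474.6324462890625, 51.32584762573242), (62.060813903808594, 30.672250747680664), 7.5375285148620605)
```

Request:
carry_out:
  delta_rot:
    - [0,0,0]
    - [0,0,0]
    - [0,0,-7.6]
    - [0,0,-7.6]
    - [0,0,0]
    - [0,0,0]
    - [0,0,0]
    - [0,0,0]
    - [0,0,0]
    - [0,0,0]
  translation:
    - [17,11,0]
    - [16,11,0]
    - [0,0,0]
    - [0,0,0]
    - [0,0,40]
    - [0,0,40]
    - [0,0,40]
    - [0,0,30]
    - [0,0,0]
    - [0,0,0]
  claw: [87,87,87,87,87,87,87,87,87,87]

```text
t: 19.4
ee_pos: [476.9, 39.9, 56.0]
eef_rot: [-0.0, -0.078, 0.997, -0.0]
wrist_force: [0.2, 0.1, -0.5]
width: 0.998
finger_force: 0.0
```

Run:
```python
from h import *
goto([476.4,51.1,7],98.9)
```

```text
t 19.4 p [476.9  39.9  56. ] w 0.998 F [ 0.2  0.1 -0.5] ff 0.0
[[-0.988, -0.155, -0.0], [-0.155, 0.988, -0.0], [0.0, -0.0, -1.0]] q [-0.31  0.18  0.14  2.03 -0.03  0.93  1.57]
tool d [-1.3 11.2 49. ] world d [ -0.5  11.2 -49. ] |d| 50.3
rot about tool z (tool down) 0.0
```

Request:
carry_out:
  delta_rot:
    - [0,0,0]
    - [0,0,0]
    - [0,0,0]
    - [0,0,0]
    - [0,0,0]
    - [0,0,0]
    - [0,0,0]
    - [0,0,0]
    - [0,0,0]
    - [0,0,0]
  translation:
    - [-1,11,0]
    - [0,0,16]
    - [0,0,16]
    - [0,0,16]
    - [0,0,0]
    - [0,0,0]
    - [0,0,0]
    - [0,0,0]
    - [0,0,0]
    - [0,0,0]
  claw: [87,87,87,87,0,0,0,0,0,0]

```text
t: 20.4
ee_pos: [476.2, 51.2, 7.8]
eef_rot: [0.0, -0.078, 0.997, 0.0]
wrist_force: [0.3, -0.1, 0.4]
width: 0.541
finger_force: 0.0
```

Request:
carry_out:
  delta_rot:
    - [0,0,0]
    - [0,0,0]
    - [0,0,0]
    - [0,0,0]
    - [0,0,0]
    - [0,0,0]
    - [0,0,0]
    - [0,0,0]
    - [0,0,0]
    - [0,0,0]
  translation:
    - [0,0,0]
    - [0,0,0]
    - [0,0,-10]
    - [0,0,-25]
    - [0,0,-40]
    - [0,0,-40]
    - [0,0,-40]
    - [0,0,-35]
    - [0,0,0]
    - [0,0,0]
  claw: [0,0,0,0,0,0,0,0,0,0]

```text
t: 21.4
ee_pos: [476.2, 51.2, 198.2]
eef_rot: [0.001, -0.078, 0.997, 0.0]
wrist_force: [-0.1, -0.4, -1.2]
width: 0.314
finger_force: 40.0
```

Run:
```python
from h import *
T=P+72*X-42*Y; T[2]=200
goto(T,83.8)
```

```text
t 21.4 p [476.2  51.2 198.2] w 0.314 F [-0.1 -0.4 -1.2] ff 39.994112849235535
[[-0.988, -0.156, 0.001], [-0.156, 0.988, 0.001], [-0.002, 0.0, -1.0]] q [-0.34  0.02  0.14  1.88 -0.    1.24  1.53]
tool d [  50.5 -319.4   -2. ] world d [-1.000e-01 -3.234e+02  1.800e+00] |d| 323.4
rot about tool z (tool down) 15.2
```

Request:
carry_out:
  delta_rot:
    - [0,0,0]
    - [0,0,0]
    - [0,0,0]
    - [0,0,0]
    - [0,0,0]
    - [0,0,0]
    - [0,0,0]
    - [0,0,7.6]
    - [0,0,7.6]
    - [0,0,0]
  translation:
    - [7.2,-45.6,0]
    - [7.2,-45.6,0]
    - [7.2,-45.6,0]
    - [7.2,-45.6,0]
    - [7.2,-45.6,0]
    - [7.2,-45.6,0]
    - [7.2,-45.6,0]
    - [0,0,0]
    - [0,0,0]
    - [0,0,20]
  claw: [0,0,0,0,0,0,0,0,0,0]

```text
t: 22.4
ee_pos: [476.2, -272.7, 177.6]
eef_rot: [0.0, 0.057, 0.998, -0.0]
wrist_force: [-0.4, -0.5, -0.5]
width: 0.32
finger_force: 40.0
```

Run:
```python
from h import *
T=P+72*X-42*Y; T[2]=118
goto(T,83.8)
```

```text
t 22.4 p [ 476.2 -272.7  177.6] w 0.32 F [-0.4 -0.5 -0.5] ff 39.99582231044769
[[-0.993, 0.115, 0.001], [0.115, 0.993, -0.001], [-0.001, -0.0, -1.0]] q [ 0.01  0.2   0.48  1.75 -0.1   1.21  1.98]
tool d [ 0.2  0.5 59.6] world d [ -0.1   0.5 -59.6] |d| 59.6
rot about tool z (tool down) -0.4
```

Request:
carry_out:
  delta_rot:
    - [0,0,0]
    - [0,0,0]
    - [0,0,0]
    - [0,0,0]
    - [0,0,0]
    - [0,0,0]
    - [0,0,0]
    - [0,0,0]
    - [0,0,0]
    - [0,0,0]
  translation:
    - [0,0,15]
    - [0,0,15]
    - [0,0,15]
    - [0,0,9]
    - [0,0,4]
    - [0,0,0]
    - [0,0,0]
    - [0,0,0]
    - [0,0,0]
    - [0,0,0]
  claw: [0,0,0,0,0,0,0,50,50,50]

```text
t: 23.4
ee_pos: [476.2, -272.1, 119.8]
eef_rot: [0.0, 0.054, 0.999, -0.0]
wrist_force: [0.8, 0.5, 0.3]
width: 0.505
finger_force: 0.0
```

Request:
carry_out:
  delta_rot:
    - [0,0,0]
    - [0,0,0]
    - [0,0,0]
    - [0,0,0]
    - [0,0,0]
    - [0,0,8.4]
    - [0,0,8.4]
    - [0,0,8.4]
    - [0,0,8.4]
    - [0,0,8.4]
  translation:
    - [0,0,0]
    - [0,0,-15]
    - [0,0,-30]
    - [0,0,-40]
    - [0,0,-20]
    - [0,0,0]
    - [0,0,0]
    - [0,0,0]
    - [0,0,0]
    - [0,0,0]
  claw: [50,50,50,50,50,50,50,50,50,50]

```text
t: 24.4
ee_pos: [475.9, -272.0, 224.5]
eef_rot: [0.0, 0.411, 0.911, 0.0]
wrist_force: [-0.4, 0.1, -0.6]
width: 0.573
finger_force: 0.0
```

Run:
```python
from h import *
T=P-117*Y+[0,0,31]; print('grip',T); T[2]=220
goto(T,-6.2)
```

```text
grip [ 396.36407538 -339.01566278  139.        ]
t 24.4 p [ 475.9 -272.   224.5] w 0.573 F [-0.4  0.1 -0.6] ff 0.0
[[-0.661, 0.75, 0.0], [0.75, 0.661, 0.0], [-0.0, 0.0, -1.0]] q [-0.05  0.17  0.55  1.69 -0.09  1.31  1.24]
tool d [   2.4 -104.     4.5] world d [-79.6 -67.   -4.5] |d| 104.1
rot about tool z (tool down) 47.6
```

Request:
carry_out:
  delta_rot:
    - [0,0,0]
    - [0,0,0]
    - [0,0,0]
    - [0,0,0]
    - [0,0,8]
    - [0,0,8]
    - [0,0,8]
    - [0,0,8]
    - [0,0,8]
    - [0,0,7.6]
  translation:
    - [0.6,-26,0]
    - [0.6,-26,0]
    - [0.6,-26,0]
    - [0.6,-26,0]
    - [0,0,0]
    - [0,0,0]
    - [0,0,0]
    - [0,0,0]
    - [0,0,0]
    - [0,0,0]
  claw: [50,50,50,50,50,50,50,50,50,50]
  grip_force: 20

```text
t: 25.4
ee_pos: [396.8, -339.5, 224.5]
eef_rot: [0.0, 0.744, 0.668, 0.0]
wrist_force: [0.1, -0.1, -1.0]
width: 0.581
finger_force: 0.0
```

Run:
```python
from h import *
p,d=snap('scene','s4'); c=p[150:330,210:440,::-1]; cv2.imwrite('pics/s4c.png',cv2.resize(c,None,fx=3.4,fy=3.3,interpolation=cv2.INTER_CUBIC))
T=P-118*Y+[0,0,31]; print('grip px',proj('scene',T)); T[2]=122; goto(T,-6.2)
```

```text
grip px (np.float64(316.99300380948523), np.float64(251.0313420802371))
t 25.45 p [ 396.8 -339.5  224.5] w 0.574 F [ 0.1  0.3 -0.2] ff 0.0
[[0.115, 0.993, 0.0], [0.993, -0.115, 0.0], [0.0, 0.0, -1.0]] q [-0.    0.1   0.67  1.76 -0.07  1.3   0.57]
tool d [ -0.6  -0.5 102.5] world d [  -0.5   -0.5 -102.5] |d| 102.5
rot about tool z (tool down) -0.4
```

View pics/s4c.png

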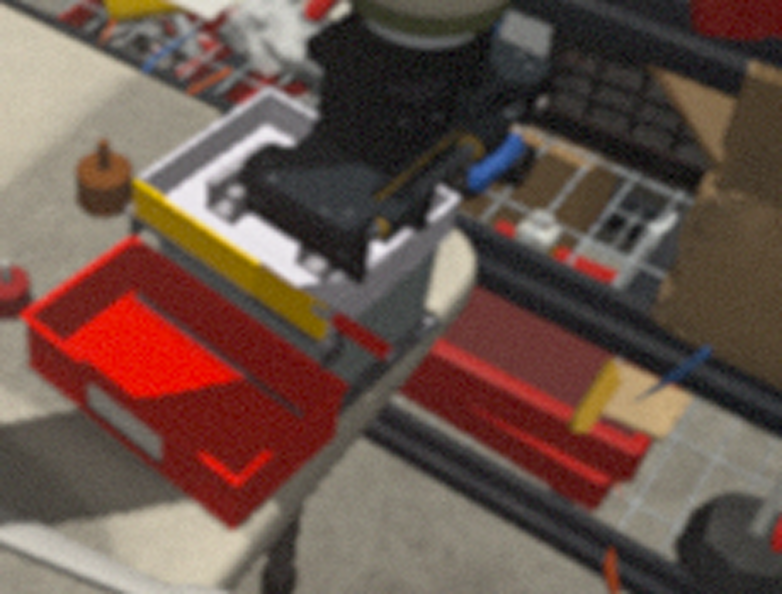

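Both rails are in the tray, at crop (228,193) and (315,262). The grip rod at (360,335) matches the computed position. Descending on the rod.

Request:
carry_out:
  delta_rot:
    - [0,0,0]
    - [0,0,0]
    - [0,0,0]
    - [0,0,0]
    - [0,0,0]
    - [0,0,0]
    - [0,0,0]
    - [0,0,0]
    - [0,0,0]
    - [0,0,0]
  translation:
    - [0,0,25]
    - [0,0,25]
    - [0,0,25]
    - [0,0,15]
    - [0,0,12]
    - [0,0,0]
    - [0,0,0]
    - [0,0,0]
    - [0,0,0]
    - [0,0,0]
  claw: [50,50,50,50,50,50,0,0,0,0]
  grip_force: 15

```text
t: 26.45
ee_pos: [397.1, -339.6, 122.9]
eef_rot: [0.0, 0.742, 0.67, 0.0]
wrist_force: [-0.4, -0.2, 0.4]
width: 0.297
finger_force: 0.0
```

Request:
carry_out:
  delta_rot:
    - [0,0,0]
    - [0,0,0]
    - [0,0,0]
    - [0,0,0]
    - [0,0,0]
    - [0,0,0]
    - [0,0,0]
    - [0,0,0]
    - [0,0,0]
    - [0,0,0]
  translation:
    - [0,0,0]
    - [0,0,0]
    - [0,0,0]
    - [0,0,0]
    - [0,0,0]
    - [0,0,0]
    - [0,0,0]
    - [0,0,0]
    - [0,0,0]
    - [0,0,0]
  claw: [0,0,0,0,0,0,0,0,0,0]

```text
t: 27.45
ee_pos: [396.0, -339.4, 122.3]
eef_rot: [-0.001, 0.742, 0.67, -0.0]
wrist_force: [-5.9, 0.9, 5.0]
width: 0.13
finger_force: 15.0
```

Run:
```python
from h import *
p,M=st()
a=np.radians(np.linspace(0,90,11)); s=np.c_[-31*np.sin(a),31*np.cos(a)]; print(np.round(np.diff(s,axis=0),1).tolist())
```

```text
t 27.45 p [ 396.  -339.4  122.3] w 0.13 F [-5.9  0.9  5. ] ff 15.000310689210892
[[0.102, 0.995, -0.001], [0.995, -0.102, 0.001], [0.001, -0.001, -1.0]] q [ 0.03  0.21  0.66  1.89 -0.15  1.09  0.65]
[[-4.8, -0.4], [-4.7, -1.1], [-4.5, -1.9], [-4.1, -2.5], [-3.7, -3.2], [-3.2, -3.7], [-2.5, -4.1], [-1.9, -4.5], [-1.1, -4.7], [-0.4, -4.8]]
```

Request:
carry_out:
  delta_rot:
    - [0,0,0]
    - [0,0,0]
    - [0,0,0]
    - [0,0,0]
    - [0,0,0]
    - [0,0,0]
    - [0,0,0]
    - [0,0,0]
    - [0,0,0]
    - [0,0,0]
  translation:
    - [0,-4.8,0.4]
    - [0,0,0]
    - [0,-4.7,1.1]
    - [0,0,0]
    - [0,-4.5,1.9]
    - [0,0,0]
    - [0,-4.1,2.5]
    - [0,0,0]
    - [0,-3.7,3.2]
    - [0,0,0]
  claw: [0,0,0,0,0,0,0,0,0,0]

```text
t: 28.45
ee_pos: [376.4, -337.3, 113.9]
eef_rot: [0.001, 0.742, 0.67, 0.001]
wrist_force: [5.2, 0.5, 2.9]
width: 0.13
finger_force: 15.0
```

Request:
carry_out:
  delta_rot:
    - [0,0,0]
    - [0,0,0]
    - [0,0,0]
    - [0,0,0]
    - [0,0,0]
    - [0,0,0]
    - [0,0,0]
    - [0,0,0]
    - [0,0,0]
    - [0,0,0]
  translation:
    - [0,-3.2,3.7]
    - [0,0,0]
    - [0,-2.5,4.1]
    - [0,0,0]
    - [0,-1.9,4.5]
    - [0,0,0]
    - [0,-1.1,4.7]
    - [0,0,0]
    - [0,-0.4,4.8]
    - [0,0,0]
  claw: [0,0,0,0,0,0,0,0,0,0]

```text
t: 29.45
ee_pos: [367.0, -336.3, 91.7]
eef_rot: [0.001, 0.742, 0.67, 0.0]
wrist_force: [5.4, 1.0, 0.4]
width: 0.131
finger_force: 15.0
```

Run:
```python
from h import *
p,M=st()
p,d=snap('scene','s5'); W=world('scene',d); c=p[150:330,210:440,::-1]; cv2.imwrite('pics/s5c.png',cv2.resize(c,None,fx=3.4,fy=3.3,interpolation=cv2.INTER_CUBIC))
hsv=cv2.cvtColor(p,cv2.COLOR_RGB2HSV); m=(hsv[...,0]>20)&(hsv[...,0]<35)&(hsv[...,1]>140); q=W[m]; L=(q-P)@np.c_[X,Y,[0,0,1]]; k=(abs(L[:,0])<50)&(abs(L[:,1])<95)&(abs(L[:,2])<45); L=L[k]
print('gate local',len(L),np.nanpercentile(L,[5,50,95],axis=0).round(1), 'slope z/x',np.polyfit(L[:,0],L[:,2],1) if len(L)>5 else '')
```

```text
t 29.45 p [ 367.  -336.3   91.7] w 0.131 F [5.4 1.  0.4] ff 15.021186699159443
[[0.101, 0.995, 0.002], [0.995, -0.101, -0.0], [-0.0, 0.002, -1.0]] q [ 0.05  0.19  0.67  1.98 -0.14  1.02  0.68]
gate local 579 [[-35.3 -36.1  -2.4]
 [-19.   21.    1.1]
 [ -1.8  81.2   4.6]] slope z/x [-0.16407232 -2.03619793]
```

View pics/s5c.png

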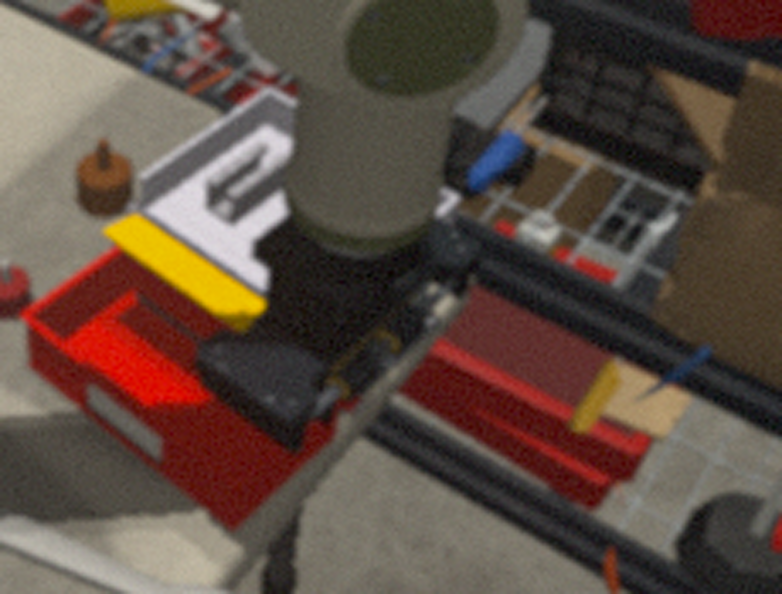

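The gate is nearly down, still about 9° high. I'll press it on to its stop.

Request:
carry_out:
  delta_rot:
    - [0,0,0]
    - [0,0,0]
    - [0,0,0]
    - [0,0,0]
    - [0,0,0]
    - [0,0,0]
    - [0,0,0]
    - [0,0,0]
    - [0,0,0]
    - [0,0,0]
  translation:
    - [0,0.5,2]
    - [0,0.5,2]
    - [0,0.5,2]
    - [0,0,2]
    - [0,0,1]
    - [0,0,0]
    - [0,0,0]
    - [0,0,0]
    - [0,0,0]
    - [0,0,0]
  claw: [0,0,0,0,0,0,0,0,0,0]

```text
t: 30.5
ee_pos: [367.1, -336.7, 83.2]
eef_rot: [-0.0, 0.742, 0.67, 0.0]
wrist_force: [-1.9, 3.3, 14.4]
width: 0.127
finger_force: 13.8
```

```bash
cat > g.py <<'E'
from h import *
def gate(name):
    p,d=snap('scene',name); W=world('scene',d)
    hsv=cv2.cvtColor(p,cv2.COLOR_RGB2HSV); m=(hsv[...,0]>20)&(hsv[...,0]<35)&(hsv[...,1]>140); q=W[m]; L=(q-P)@np.c_[X,Y,[0,0,1]]; k=(abs(L[:,0])<50)&(abs(L[:,1])<95)&(abs(L[:,2])<45); L=L[k]
    print('gate',len(L),'x,z range',np.nanpercentile(L[:,[0,2]],[3,50,97],axis=0).round(1).tolist(),'slope',np.polyfit(L[:,0],L[:,2],1)); return W,p
E
python3 - <<'E'
from g import *
st(); gate('s6')
E
```

```text
t 30.5 p [ 367.1 -336.7   83.2] w 0.127 F [-1.9  3.3 14.4] ff 13.764216676354408
[[0.102, 0.995, -0.0], [0.995, -0.102, 0.001], [0.001, -0.0, -1.0]] q [ 0.05  0.21  0.66  1.98 -0.15  1.    0.69]
gate 669 x,z range [[-35.9, -4.6], [-18.8, -2.2], [-0.6, 0.2]] slope [ 2.10391028e-03 -2.18023524e+00]
```

Request:
carry_out:
  delta_rot:
    - [0,0,0]
    - [0,0,0]
    - [0,0,0]
    - [0,0,0]
    - [0,0,0]
    - [0,0,0]
    - [0,0,0]
    - [0,0,0]
    - [0,0,0]
    - [0,0,0]
  translation:
    - [0,0,-2]
    - [0,0,0]
    - [0,0,0]
    - [0,0,-20]
    - [0,0,-30]
    - [0,0,-40]
    - [0,0,-40]
    - [0,0,-30]
    - [0,0,0]
    - [0,0,0]
  claw: [32,32,32,32,32,32,32,32,32,32]
  grip_force: 40

```text
t: 31.55
ee_pos: [367.5, -336.5, 244.3]
eef_rot: [0.0, 0.742, 0.67, 0.0]
wrist_force: [0.3, -0.8, 0.3]
width: 0.368
finger_force: 0.0
```

Run:
```python
from g import *
T=P+184*X; T[2]=245; print(T)
goto(T,-6.2); gate('s7')
```

```text
[ 591.92377737 -242.57188145  245.        ]
t 31.55 p [ 367.5 -336.5  244.3] w 0.368 F [ 0.3 -0.8  0.3] ff 0.0
[[0.102, 0.995, 0.0], [0.995, -0.102, 0.0], [0.0, 0.0, -1.0]] q [-0.01  0.02  0.68  1.79 -0.01  1.34  0.57]
tool d [116.2 213.7  -0.6] world d [224.5  93.9   0.7] |d| 243.3
rot about tool z (tool down) 0.4
gate 877 x,z range [[-36.0, -4.5], [-18.2, -2.1], [-0.8, 0.5]] slope [-1.30744140e-03 -2.05380847e+00]
```

Request:
carry_out:
  delta_rot:
    - [0,0,0]
    - [0,0,0]
    - [0,0,0]
    - [0,0,0]
    - [0,0,0]
    - [0,0,0]
    - [0,0,0]
    - [0,0,0]
    - [0,0,0]
    - [0,0,0]
  translation:
    - [19.4,35.6,0]
    - [19.4,35.6,0]
    - [19.4,35.6,0]
    - [19.4,35.6,0]
    - [19.4,35.6,0]
    - [19.4,35.6,0]
    - [0,0,20]
    - [0,0,20]
    - [0,0,20]
    - [0,0,0]
  claw: [32,32,32,32,32,32,32,32,32,32]

```text
t: 32.6
ee_pos: [589.7, -241.6, 179.9]
eef_rot: [-0.003, 0.742, 0.67, -0.002]
wrist_force: [0.2, -0.4, 0.8]
width: 0.368
finger_force: 0.0
```

Run:
```python
from h import *
T=P+184*X; T[2]=119
goto(T,-6.2)
p,d=snap('top','t8'); c=p[110:240,250:400,::-1]; cv2.imwrite('pics/t8c.png',cv2.resize(c,None,fx=4.5,fy=4.5,interpolation=cv2.INTER_CUBIC))
```

```text
t 32.6 p [ 589.7 -241.6  179.9] w 0.368 F [ 0.2 -0.4  0.8] ff 0.0
[[0.102, 0.995, -0.007], [0.995, -0.102, 0.002], [0.001, -0.007, -1.0]] q [-0.1   0.42  0.56  1.5  -0.23  1.29  0.38]
tool d [-0.8  2.8 60.9] world d [  2.2  -1.  -60.9] |d| 60.9
rot about tool z (tool down) 0.3
```

View pics/t8c.png

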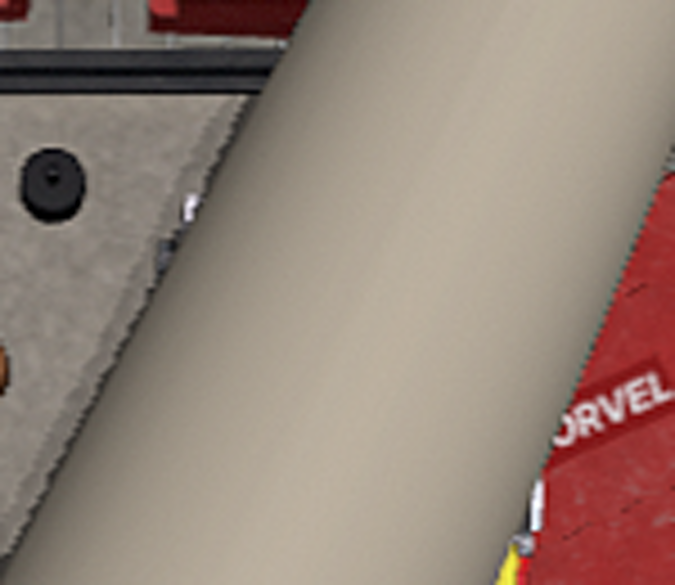

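The arm hides the handle from above. Two estimates of it agree within 1 mm, so I'll descend gently.

Request:
carry_out:
  delta_rot:
    - [0,0,0]
    - [0,0,0]
    - [0,0,0]
    - [0,0,0]
    - [0,0,0]
    - [0,0,0]
    - [0,0,0]
    - [0,0,0]
    - [0,0,0]
    - [0,0,0]
  translation:
    - [-0.8,3,0]
    - [0,0,12]
    - [0,0,12]
    - [0,0,12]
    - [0,0,12]
    - [0,0,12]
    - [0,0,0]
    - [0,0,0]
    - [0,0,0]
    - [0,0,0]
  claw: [32,32,32,32,32,32,32,0,0,0]
  grip_force: 30

```text
t: 33.65
ee_pos: [595.1, -243.7, 125.1]
eef_rot: [0.0, 0.742, 0.67, 0.0]
wrist_force: [0.5, -1.5, -1.0]
width: 0.177
finger_force: 0.0
```

Request:
carry_out:
  delta_rot:
    - [0,0,0]
    - [0,0,0]
    - [0,0,0]
    - [0,0,0]
    - [0,0,0]
    - [0,0,0]
    - [0,0,0]
    - [0,0,0]
    - [0,0,0]
    - [0,0,0]
  translation:
    - [0,0,0]
    - [0,0,0]
    - [0,0,0]
    - [0,0,0]
    - [0,0,0]
    - [0,0,0]
    - [0,0,0]
    - [0,0,0]
    - [0,0,0]
    - [0,0,0]
  claw: [0,0,0,0,0,0,0,0,0,0]

```text
t: 34.65
ee_pos: [593.6, -243.5, 125.0]
eef_rot: [-0.001, 0.742, 0.67, -0.0]
wrist_force: [-6.5, 1.8, 5.5]
width: 0.127
finger_force: 30.0
```

Run:
```python
from h import *
st()
a0=np.arctan2(28,184); r=np.hypot(28,184)
a=a0+np.linspace(0,0.85,18)
s=np.c_[r*np.cos(a),r*np.sin(a)]; print(np.round(np.diff(s,axis=0),1).tolist())
```

```text
t 34.65 p [ 593.6 -243.5  125. ] w 0.127 F [-6.5  1.8  5.5] ff 30.009157061576843
[[0.102, 0.995, -0.002], [0.995, -0.102, 0.001], [0.001, -0.002, -1.0]] q [-0.09  0.47  0.54  1.56 -0.26  1.18  0.4 ]
[[-1.6, 9.2], [-2.1, 9.1], [-2.5, 9.0], [-3.0, 8.8], [-3.4, 8.7], [-3.8, 8.5], [-4.3, 8.3], [-4.7, 8.0], [-5.1, 7.8], [-5.5, 7.5], [-5.8, 7.3], [-6.2, 7.0], [-6.5, 6.6], [-6.8, 6.3], [-7.1, 6.0], [-7.4, 5.6], [-7.7, 5.2]]
```

Request:
carry_out:
  delta_rot:
    - [0,0,0]
    - [0,0,0]
    - [0,0,0]
    - [0,0,0]
    - [0,0,0]
    - [0,0,0]
    - [0,0,0]
    - [0,0,0]
    - [0,0,0]
    - [0,0,0]
  translation:
    - [0,-0.8,-4.6]
    - [0,-0.8,-4.6]
    - [0,-1,-4.6]
    - [0,-1.1,-4.5]
    - [0,-1.2,-4.5]
    - [0,-1.3,-4.5]
    - [0,-1.5,-4.4]
    - [0,-1.5,-4.4]
    - [0,-1.7,-4.4]
    - [0,-1.7,-4.3]
  claw: [0,0,0,0,0,0,0,0,0,0]
  grip_force: 40

```text
t: 35.65
ee_pos: [581.6, -242.2, 169.3]
eef_rot: [-0.001, 0.742, 0.67, -0.0]
wrist_force: [-6.2, -0.8, -14.0]
width: 0.124
finger_force: 40.0
```

```bash
cat >> g.py <<'E'
def ang():
    p,M=st(); g=p-M[:,2]*11-P; x=g@X; a=np.arctan2(g[2],x)-np.arctan2(28,184); print('handle local',x.round(1),(g@Y).round(1),g[2].round(1),'r',np.hypot(x,g[2]).round(1),'tip angle',a.round(3)); return a
E
python3 - <<'E'
from g import *
ang()
E
```

```text
t 35.65 p [ 581.6 -242.2  169.3] w 0.124 F [ -6.2  -0.8 -14. ] ff 40.02292335033417
[[0.102, 0.995, -0.001], [0.995, -0.102, 0.0], [0.0, -0.001, -1.0]] q [-0.1   0.41  0.56  1.54 -0.22  1.25  0.39]
handle local 173.7 -0.7 72.3 r 188.1 tip angle 0.243
```

Request:
carry_out:
  delta_rot:
    - [0,0,0]
    - [0,0,0]
    - [0,0,0]
    - [0,0,0]
    - [0,0,0]
    - [0,0,0]
    - [0,0,0]
    - [0,0,0]
    - [0,0,0]
    - [0,0,0]
  translation:
    - [0,-2,-4.3]
    - [0,-2,-4.2]
    - [0,-2.1,-4.2]
    - [0,-2.2,-4.1]
    - [0,-2.3,-4]
    - [0,-2.4,-4]
    - [0,-2.5,-4]
    - [0,-2.6,-3.9]
    - [0,0,0]
    - [0,0,0]
  claw: [0,0,0,0,0,0,0,0,0,0]

```text
t: 36.65
ee_pos: [564.1, -240.3, 203.1]
eef_rot: [-0.0, 0.742, 0.67, 0.0]
wrist_force: [-6.2, 1.6, -3.7]
width: 0.122
finger_force: 40.0
```

Run:
```python
from g import *
ang()
p,d=snap('scene','s9'); c=p[150:330,210:440,::-1]; cv2.imwrite('pics/s9c.png',cv2.resize(c,None,fx=3.4,fy=3.3,interpolation=cv2.INTER_CUBIC))
```

```text
t 36.65 p [ 564.1 -240.3  203.1] w 0.122 F [-6.2  1.6 -3.7] ff 40.0232058763504
[[0.102, 0.995, 0.001], [0.995, -0.102, 0.001], [0.001, 0.001, -1.0]] q [-0.12  0.34  0.57  1.55 -0.19  1.3   0.37]
handle local 156.1 -0.7 106.1 r 188.8 tip angle 0.446
```

View pics/s9c.png

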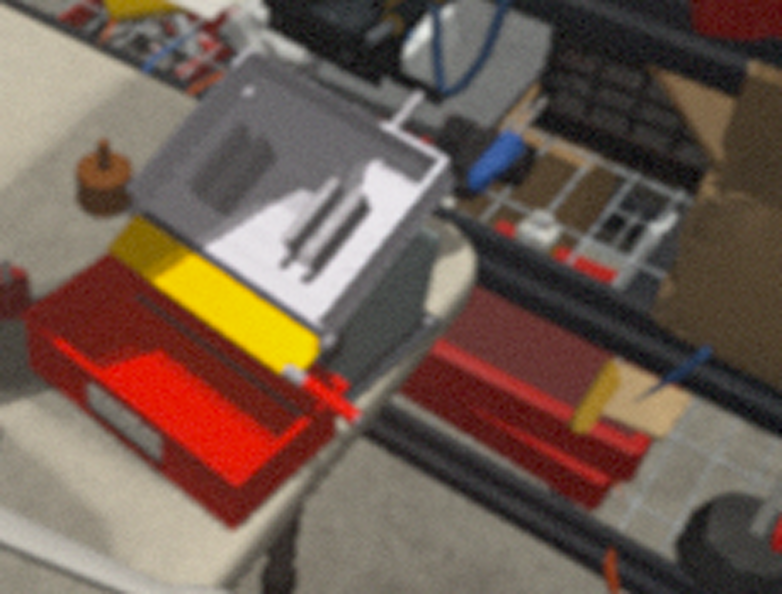

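At a tip angle of 0.45 both rails are still in the tray, at crop (232,165) and (325,228), and the gate is in line. I'll tip further, slowly.

Request:
carry_out:
  delta_rot:
    - [0,0,0]
    - [0,0,0]
    - [0,0,0]
    - [0,0,0]
    - [0,0,0]
    - [0,0,0]
    - [0,0,0]
    - [0,0,0]
    - [0,0,0]
    - [0,0,0]
  translation:
    - [0,-2.7,-3.8]
    - [0,-2.7,-3.7]
    - [0,-2.9,-3.7]
    - [0,-2.9,-3.6]
    - [0,0,0]
    - [0,0,0]
    - [0,-3.1,-3.5]
    - [0,0,0]
    - [0,0,0]
    - [0,0,0]
  claw: [0,0,0,0,0,0,0,0,0,0]

```text
t: 37.7
ee_pos: [550.8, -238.9, 221.2]
eef_rot: [0.001, 0.742, 0.67, 0.001]
wrist_force: [3.8, 2.4, 3.9]
width: 0.124
finger_force: 40.0
```

```bash
cat >> g.py <<'E'
def railpts(name,a):
    p,d=snap('scene',name); W=world('scene',d); L=(W.reshape(-1,3)-P)@np.c_[X,Y,[0,0,1]]
    c,s=np.cos(a),np.sin(a); B=np.c_[L[:,0]*c+L[:,2]*s,L[:,1],-L[:,0]*s+L[:,2]*c]
    k=(B[:,0]>-40)&(B[:,0]<135)&(abs(B[:,1])<75)&(B[:,2]>14)&(B[:,2]<38); q=B[k]
    for nm,f in (('+y',q[:,1]>0),('-y',q[:,1]<=0)): print('tray rail pts',nm,f.sum(),np.nanpercentile(q[f],[5,50,95],axis=0).round(0).tolist() if f.sum()>3 else '')
    k=(L[:,0]>-108)&(L[:,0]<-5)&(abs(L[:,1])<95)&(L[:,2]<-55)&(L[:,2]>-96); print('in bin pts',k.sum(),np.nanmean(L[k],0).round(0) if k.sum() else '')
    return p
E
python3 - <<'E'
from g import *
a=ang(); railpts('s10',a)
E
```

```text
t 37.7 p [ 550.8 -238.9  221.2] w 0.124 F [3.8 2.4 3.9] ff 40.027011036872864
[[0.101, 0.995, 0.002], [0.995, -0.101, -0.0], [0.0, 0.002, -1.0]] q [-0.13  0.3   0.58  1.56 -0.17  1.33  0.36]
handle local 142.7 -0.8 124.2 r 189.2 tip angle 0.565
tray rail pts +y 0 
tray rail pts -y 0 
in bin pts 1093 [-75.   4. -78.]
```

Run:
```python
import cv2
i=cv2.imread('pics/s10.png')[130:340,190:440]; cv2.imwrite('pics/s10c.png',cv2.resize(i,None,fx=2.8,fy=2.8,interpolation=cv2.INTER_CUBIC))
```

```text
(no output)
```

View pics/s10c.png

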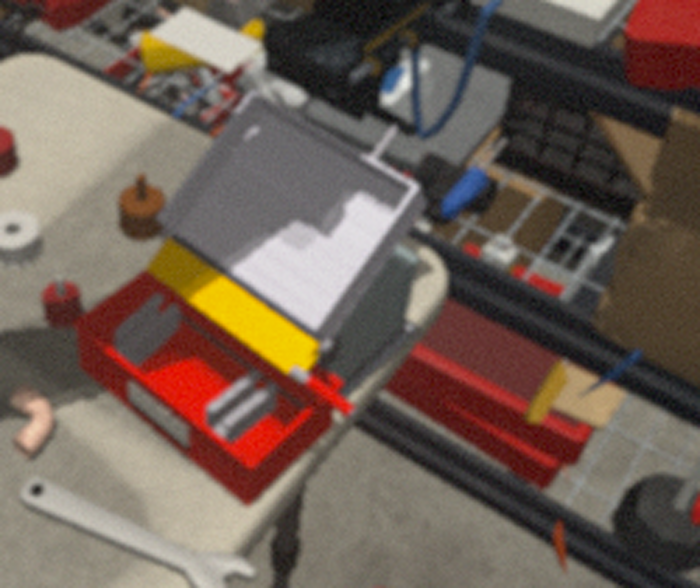

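Both rails lie in the bin, at crop (148,325) and (243,405), and the tray is empty. Laying the tray back down.

Request:
carry_out:
  delta_rot:
    - [0,0,0]
    - [0,0,0]
    - [0,0,0]
    - [0,0,0]
    - [0,0,0]
    - [0,0,0]
    - [0,0,0]
    - [0,0,0]
    - [0,0,0]
    - [0,0,0]
  translation:
    - [0,4.8,5.7]
    - [0,4.6,5.9]
    - [0,4.4,6.1]
    - [0,4.1,6.3]
    - [0,3.9,6.4]
    - [0,3.6,6.6]
    - [0,3.3,6.7]
    - [0,3.1,6.9]
    - [0,2.8,7]
    - [0,2.5,7.1]
  claw: [0,0,0,0,0,0,0,0,0,0]

```text
t: 38.75
ee_pos: [586.6, -242.9, 155.7]
eef_rot: [-0.0, 0.742, 0.67, -0.0]
wrist_force: [-1.4, 2.9, 6.9]
width: 0.121
finger_force: 40.0
```

Run:
```python
from g import *
ang(); goto([593.6,-243.5,125])
```

```text
t 38.75 p [ 586.6 -242.9  155.7] w 0.121 F [-1.4  2.9  6.9] ff 39.97122824192047
[[0.102, 0.995, -0.001], [0.995, -0.102, 0.0], [0.0, -0.001, -1.0]] q [-0.1   0.43  0.55  1.55 -0.24  1.23  0.39]
handle local 178.7 -0.9 58.7 r 188.1 tip angle 0.166
t 38.75 p [ 586.6 -242.9  155.7] w 0.121 F [-1.4  2.9  6.9] ff 39.97122824192047
[[0.102, 0.995, -0.001], [0.995, -0.102, 0.0], [0.0, -0.001, -1.0]] q [-0.1   0.43  0.55  1.55 -0.24  1.23  0.39]
tool d [ 0.1  7.1 30.7] world d [  7.   -0.6 -30.7] |d| 31.5
```

Request:
carry_out:
  delta_rot:
    - [0,0,0]
    - [0,0,0]
    - [0,0,0]
    - [0,0,0]
    - [0,0,0]
    - [0,0,0]
    - [0,0,0]
    - [0,0,0]
    - [0,0,0]
    - [0,0,0]
  translation:
    - [0,2,6]
    - [0,1.8,6]
    - [0,1.4,6]
    - [0,1.1,6]
    - [0,0.8,5]
    - [0,0,2]
    - [0,0,1]
    - [0,0,0]
    - [0,0,0]
    - [0,0,0]
  claw: [0,0,0,0,0,0,0,0,0,0]

```text
t: 39.75
ee_pos: [593.6, -243.7, 125.0]
eef_rot: [-0.0, 0.742, 0.67, -0.0]
wrist_force: [-3.7, 3.8, 14.7]
width: 0.124
finger_force: 40.0
```

```bash
cat >> g.py <<'E'
def rim(name):
    p,d=snap('scene',name); W=world('scene',d); L=(W.reshape(-1,3)-P)@np.c_[X,Y,[0,0,1]]
    k=(L[:,0]>10)&(L[:,0]<135)&(abs(L[:,1])<70)&(L[:,2]<15+0.3*L[:,0])&(L[:,2]>-15); q=L[k]; print('floor fit (slope x)',len(q),np.linalg.lstsq(np.c_[q[:,:2],np.ones(len(q))],q[:,2],rcond=None)[0].round(4))
E
python3 - <<'E'
from g import *
ang(); rim('s11')
d=np.load('pics/scene0.npy'); W=world('scene',d); L=(W.reshape(-1,3)-P)@np.c_[X,Y,[0,0,1]]
k=(L[:,0]>10)&(L[:,0]<135)&(abs(L[:,1])<70)&(L[:,2]<15)&(L[:,2]>-15); q=L[k]; print(np.linalg.lstsq(np.c_[q[:,:2],np.ones(len(q))],q[:,2],rcond=None)[0].round(4))
E
```

```text
t 39.75 p [ 593.6 -243.7  125. ] w 0.124 F [-3.7  3.8 14.7] ff 39.97467756271362
[[0.102, 0.995, -0.001], [0.995, -0.102, 0.0], [0.0, -0.001, -1.0]] q [-0.09  0.47  0.54  1.56 -0.26  1.18  0.4 ]
handle local 185.8 -1.0 28.0 r 187.9 tip angle -0.001
floor fit (slope x) 2010 [ 6.0000e-04 -2.5000e-03 -2.1767e+00]
[-3.0000e-04 -7.0000e-04 -2.1028e+00]
```

Tray is level. I'll press a little more, then release and rise.

Request:
carry_out:
  delta_rot:
    - [0,0,0]
    - [0,0,0]
    - [0,0,0]
    - [0,0,0]
    - [0,0,0]
    - [0,0,0]
    - [0,0,0]
    - [0,0,0]
    - [0,0,0]
    - [0,0,0]
  translation:
    - [0,0,1.5]
    - [0,0,1.5]
    - [0,0,0]
    - [0,0,0]
    - [0,0,0]
    - [0,0,0]
    - [0,0,-10]
    - [0,0,-30]
    - [0,0,-40]
    - [0,0,-40]
  claw: [0,0,0,32,32,32,32,32,32,32]

```text
t: 40.8
ee_pos: [593.4, -243.6, 242.2]
eef_rot: [-0.0, 0.742, 0.67, -0.0]
wrist_force: [-0.3, -1.0, 0.7]
width: 0.364
finger_force: 0.0
```

Run:
```python
from g import *
rim('s12'); gate('s12b')
T=P-31*X-117*Y; T[2]=240; goto(T,-6.2)
```

```text
floor fit (slope x) 2016 [-7.0000e-04 -1.3000e-03 -2.1186e+00]
gate 891 x,z range [[-36.0, -4.8], [-18.4, -2.2], [-0.9, 0.4]] slope [-0.01280364 -2.43538536]
t 40.9 p [ 595.9 -245.   247.1] w 0.368 F [ 0.6 -0.2 -0.5] ff 0.0
[[0.102, 0.995, 0.008], [0.995, -0.102, -0.003], [-0.002, 0.008, -1.0]] q [-0.1   0.39  0.57  1.4  -0.21  1.4   0.37]
tool d [-113.8 -219.9    5.5] world d [-230.3  -90.7   -7.1] |d| 247.6
rot about tool z (tool down) 0.3
```

Request:
carry_out:
  delta_rot:
    - [0,0,0]
    - [0,0,0]
    - [0,0,0]
    - [0,0,0]
    - [0,0,0]
    - [0,0,0]
    - [0,0,0]
    - [0,0,0]
    - [0,0,0]
    - [0,0,0]
  translation:
    - [-19,-36.5,0]
    - [-19,-36.5,0]
    - [-19,-36.5,0]
    - [-19,-36.5,0]
    - [-19,-36.5,0]
    - [-19,-36.5,0]
    - [0,0,20]
    - [0,0,30]
    - [0,0,30]
    - [0,0,0]
  claw: [32,32,32,32,32,32,32,32,32,32]
  grip_force: 20

```text
t: 41.9
ee_pos: [362.5, -333.3, 157.7]
eef_rot: [-0.003, 0.742, 0.67, -0.001]
wrist_force: [-0.4, 1.2, 0.8]
width: 0.369
finger_force: 0.0
```

Run:
```python
from g import *
goto([366.8,-336.7,90],-6.2)
```

```text
t 41.9 p [ 362.5 -333.3  157.7] w 0.369 F [-0.4  1.2  0.8] ff 0.0
[[0.102, 0.995, -0.005], [0.995, -0.102, 0.003], [0.002, -0.005, -1.0]] q [-0.    0.09  0.69  1.92 -0.06  1.16  0.61]
tool d [-3.   5.  67.7] world d [  4.3  -3.4 -67.7] |d| 67.9
rot about tool z (tool down) 0.3
```

Request:
carry_out:
  delta_rot:
    - [0,0,0]
    - [0,0,0]
    - [0,0,0]
    - [0,0,0]
    - [0,0,0]
    - [0,0,0]
    - [0,0,0]
    - [0,0,0]
    - [0,0,0]
    - [0,0,0]
  translation:
    - [-3,4.5,0]
    - [0,0,16]
    - [0,0,16]
    - [0,0,16]
    - [0,0,16]
    - [0,0,0]
    - [0,0,0]
    - [0,0,0]
    - [0,0,0]
    - [0,0,0]
  claw: [32,32,32,32,32,32,0,0,0,0]
  grip_force: 15

```text
t: 42.9
ee_pos: [367.1, -338.3, 97.2]
eef_rot: [-0.001, 0.743, 0.67, -0.001]
wrist_force: [-9.2, 2.0, 11.5]
width: 0.133
finger_force: 15.0
```

Run:
```python
from g import *
st()
```

```text
t 42.9 p [ 367.1 -338.3   97.2] w 0.133 F [-9.2  2.  11.5] ff 15.00294104218483
[[0.103, 0.995, -0.002], [0.995, -0.103, 0.001], [0.001, -0.002, -1.0]] q [ 0.03  0.19  0.69  1.97 -0.14  1.03  0.68]
```

Request:
carry_out:
  delta_rot:
    - [0,0,0]
    - [0,0,0]
    - [0,0,0]
    - [0,0,0]
    - [0,0,0]
    - [0,0,0]
    - [0,0,0]
    - [0,0,0]
    - [0,0,0]
    - [0,0,0]
  translation:
    - [0,0.4,-4.8]
    - [0,0,0]
    - [0,1.1,-4.7]
    - [0,0,0]
    - [0,1.9,-4.5]
    - [0,0,0]
    - [0,2.5,-4.1]
    - [0,0,0]
    - [0,3.2,-3.7]
    - [0,0,0]
  claw: [0,0,0,0,0,0,0,0,0,0]
  grip_force: 20

```text
t: 43.9
ee_pos: [371.2, -338.8, 117.2]
eef_rot: [-0.005, 0.743, 0.669, -0.003]
wrist_force: [-24.9, 3.2, 8.0]
width: 0.133
finger_force: 20.0
```

Request:
carry_out:
  delta_rot:
    - [0,0,0]
    - [0,0,0]
    - [0,0,0]
    - [0,0,0]
    - [0,0,0]
    - [0,0,0]
    - [0,0,0]
    - [0,0,0]
    - [0,0,0]
    - [0,0,0]
  translation:
    - [0,3.7,-3.2]
    - [0,0,0]
    - [0,4.1,-2.5]
    - [0,0,0]
    - [0,4.5,-1.9]
    - [0,0,0]
    - [0,4.7,-1.1]
    - [0,0,0]
    - [0,4.8,-0.4]
    - [0,0,0]
  claw: [0,0,0,0,0,0,0,0,0,0]

```text
t: 44.9
ee_pos: [391.0, -341.3, 127.3]
eef_rot: [-0.007, 0.744, 0.668, -0.003]
wrist_force: [-38.2, 10.0, 32.8]
width: 0.411
finger_force: 20.0
```

```bash
cat >> g.py <<'E'
def gatev(name):
    p,d=snap('scene',name); W=world('scene',d)
    hsv=cv2.cvtColor(p,cv2.COLOR_RGB2HSV); m=(hsv[...,0]>18)&(hsv[...,0]<35)&(hsv[...,1]>140); L=(W[m]-P)@np.c_[X,Y,[0,0,1]]; k=(abs(L[:,0])<50)&(abs(L[:,1])<85)&(abs(L[:,2])<33); L=L[k]
    print('gate',len(L),'dx/dz',np.polyfit(L[:,2],L[:,0],1).round(3))
E
python3 - <<'E'
from g import *
st(); gatev('s13')
w=world('scene',np.load('pics/scene0.npy')); p=cv2.imread('pics/scene0.png'); hsv=cv2.cvtColor(p,cv2.COLOR_BGR2HSV); m=(hsv[...,0]>18)&(hsv[...,0]<35)&(hsv[...,1]>140); L=(w[m]-P)@np.c_[X,Y,[0,0,1]]; k=(abs(L[:,0])<50)&(abs(L[:,1])<85)&(abs(L[:,2])<33); L=L[k]
print('start',np.polyfit(L[:,2],L[:,0],1).round(3))
E
```

```text
t 44.9 p [ 391.  -341.3  127.3] w 0.411 F [-38.2  10.   32.8] ff 19.999841451644897
[[0.107, 0.994, -0.014], [0.994, -0.107, 0.006], [0.005, -0.015, -1.0]] q [ 0.02  0.21  0.69  1.88 -0.14  1.12  0.65]
gate 96 dx/dz [-0.73  -4.085]
start [ 0.005 -4.14 ]
```

Run:
```python
from h import *
i=cv2.imread('pics/s13.png')[170:300,250:380]; j=snap('top','t13')[0][190:300,320:430,::-1]
cv2.imwrite('pics/c13.png',np.hstack([cv2.resize(i,(400,400),interpolation=cv2.INTER_CUBIC),cv2.resize(j,(400,400),interpolation=cv2.INTER_CUBIC)]))
```

```text
(no output)
```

View pics/c13.png

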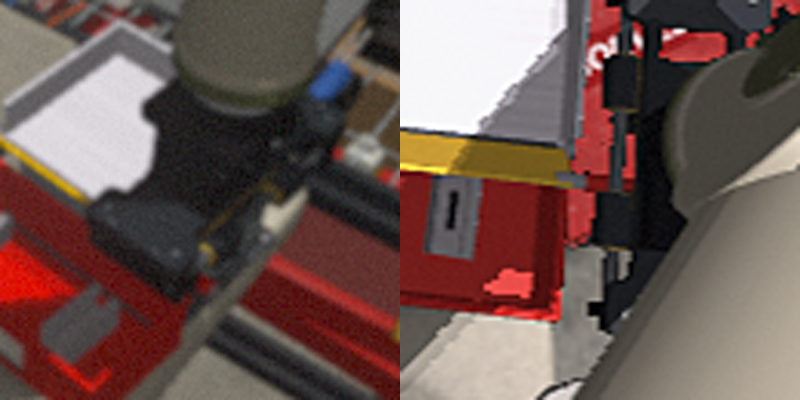

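The gate is about halfway up (yellow at right crop (490,160)), and the rod has worked out of a clean grip. I'll release, rise, and push it shut from the front with closed fingers.

Request:
carry_out:
  delta_rot:
    - [0,0,0]
    - [0,0,0]
    - [0,0,0]
    - [0,0,0]
    - [0,0,0]
    - [0,0,0]
    - [0,0,0]
    - [0,0,0]
    - [0,0,0]
    - [0,0,0]
  translation:
    - [0,0,0]
    - [0,0,0]
    - [0,0,0]
    - [0,0,0]
    - [0,0,-10]
    - [0,0,-20]
    - [0,0,-30]
    - [0,0,-30]
    - [0,0,0]
    - [0,0,0]
  claw: [65,65,65,65,65,65,65,65,65,65]

```text
t: 46.0
ee_pos: [400.0, -341.2, 218.5]
eef_rot: [0.001, 0.742, 0.67, 0.001]
wrist_force: [0.3, -0.1, -0.5]
width: 0.745
finger_force: 0.0
```

Run:
```python
from g import *
gatev('s14'); rim('s14b')
T=P-62*X-117*Y; T[2]=215; goto(T,-6.2)
W=world('scene',np.load('pics/s14.npy')); p=cv2.imread('pics/s14.png').astype(int); L=(W-P)@np.c_[X,Y,[0,0,1]]
k=(p[...,2]>120)&(p[...,1]<70)&(L[...,1]<-92)&(L[...,1]>-142)&(L[...,2]>-15)&(L[...,2]<50)&(abs(L[...,0])<45)
print('rod',k.sum(),L[k].mean(0) if k.any() else '')
```

```text
gate 136 dx/dz [-0.726 -3.933]
floor fit (slope x) 879 [ 1.9000e-03 -1.9000e-03 -2.2912e+00]
t 46.1 p [ 399.3 -340.8  217. ] w 0.746 F [-0.7  0.2 -0.2] ff 0.0
[[0.101, 0.995, -0.001], [0.995, -0.101, 0.0], [0.0, -0.001, -1.0]] q [-0.02  0.12  0.69  1.76 -0.08  1.29  0.59]
tool d [  1.9 -65.1   2.1] world d [-64.6   8.5  -2. ] |d| 65.2
rot about tool z (tool down) 0.4
rod 0
```

Request:
carry_out:
  delta_rot:
    - [0,0,0]
    - [0,0,0]
    - [0,0,0]
    - [0,0,0]
    - [0,0,0]
    - [0,0,0]
    - [0,0,0]
    - [0,0,0]
    - [0,0,0]
    - [0,0,0]
  translation:
    - [0.6,-22,0]
    - [0.6,-22,0]
    - [0.6,-21,0]
    - [0,0,0]
    - [0,0,0]
    - [0,0,25]
    - [0,0,25]
    - [0,0,25]
    - [0,0,18]
    - [0,0,0]
  claw: [0,0,0,0,0,0,0,0,0,0]

```text
t: 47.1
ee_pos: [334.3, -331.7, 122.1]
eef_rot: [-0.002, 0.742, 0.671, -0.001]
wrist_force: [1.1, 0.0, 0.8]
width: 0.018
finger_force: 0.0
```

Run:
```python
from g import *
T=P-20*X-117*Y; T[2]=122; goto(T,-6.2);
```

```text
t 47.1 p [ 334.3 -331.7  122.1] w 0.018 F [1.1 0.  0.8] ff 0.0
[[0.101, 0.995, -0.005], [0.995, -0.101, 0.001], [0.001, -0.005, -1.0]] q [ 0.    0.08  0.72  2.01 -0.06  1.08  0.64]
tool d [-0.9 42.5 -0.1] world d [42.2 -5.2 -0.1] |d| 42.5
rot about tool z (tool down) 0.4
```

Request:
carry_out:
  delta_rot:
    - [0,0,0]
    - [0,0,0]
    - [0,0,0]
    - [0,0,0]
    - [0,0,0]
    - [0,0,0]
    - [0,0,0]
    - [0,0,0]
    - [0,0,0]
    - [0,0,0]
  translation:
    - [-0.5,6,0]
    - [0,6,0]
    - [0,6,0]
    - [0,5,0]
    - [0,5,0]
    - [0,4,0]
    - [0,4,0]
    - [0,4,0]
    - [0,0,0]
    - [0,0,0]
  claw: [0,0,0,0,0,0,0,0,0,0]

```text
t: 48.1
ee_pos: [372.2, -338.0, 124.5]
eef_rot: [-0.002, 0.743, 0.669, -0.001]
wrist_force: [-6.9, 0.5, 5.1]
width: -0.0
finger_force: 3.6
```

Run:
```python
from g import *
st(); gatev('s15')
```

```text
t 48.1 p [ 372.2 -338.   124.5] w -0.0 F [-6.9  0.5  5.1] ff 3.562374785542488
[[0.104, 0.995, -0.003], [0.995, -0.104, 0.001], [0.001, -0.003, -1.0]] q [ 0.    0.16  0.71  1.93 -0.12  1.09  0.65]
gate 225 dx/dz [-0.253 -5.536]
```

Request:
carry_out:
  delta_rot:
    - [0,0,0]
    - [0,0,0]
    - [0,0,0]
    - [0,0,0]
    - [0,0,0]
    - [0,0,0]
    - [0,0,0]
    - [0,0,0]
    - [0,0,0]
    - [0,0,0]
  translation:
    - [0,2,0]
    - [0,2,0]
    - [0,2,0]
    - [0,2,0]
    - [0,1,0]
    - [0,1,0]
    - [0,0,0]
    - [0,0,0]
    - [0,0,0]
    - [0,0,0]
  claw: [0,0,0,0,0,0,0,0,0,0]

```text
t: 49.15
ee_pos: [381.4, -338.5, 124.2]
eef_rot: [-0.003, 0.743, 0.669, -0.001]
wrist_force: [-16.1, 3.2, 13.1]
width: 0.004
finger_force: 8.8
```

Run:
```python
from g import *
st(); gatev('s16')
```

```text
t 49.15 p [ 381.4 -338.5  124.2] w 0.004 F [-16.1   3.2  13.1] ff 8.77766489982605
[[0.104, 0.995, -0.005], [0.995, -0.104, 0.002], [0.002, -0.006, -1.0]] q [ 0.    0.19  0.7   1.91 -0.13  1.1   0.65]
gate 326 dx/dz [ 0.007 -4.214]
```

Closed; the fit matches the starting pose. One more nudge, then I'll back off and rise clear.

Request:
carry_out:
  delta_rot:
    - [0,0,0]
    - [0,0,0]
    - [0,0,0]
    - [0,0,0]
    - [0,0,0]
    - [0,0,0]
    - [0,0,0]
    - [0,0,0]
    - [0,0,0]
    - [0,0,0]
  translation:
    - [0,1.5,0]
    - [0,0,0]
    - [0,0,0]
    - [0,-8,0]
    - [0,-15,0]
    - [0,-15,0]
    - [0,0,-30]
    - [0,0,-40]
    - [0,0,-40]
    - [0,0,-40]
  claw: [0,0,0,0,0,0,0,0,0,0]

```text
t: 50.2
ee_pos: [348.6, -334.4, 276.3]
eef_rot: [0.0, 0.742, 0.67, 0.001]
wrist_force: [1.0, -1.5, 0.3]
width: 0.006
finger_force: 0.0
```

Request:
carry_out:
  delta_rot:
    - [0,0,0]
    - [0,0,0]
    - [0,0,0]
    - [0,0,0]
    - [0,0,0]
    - [0,0,0]
    - [0,0,0]
    - [0,0,0]
    - [0,0,0]
    - [0,0,0]
  translation:
    - [0,0,0]
    - [0,0,0]
    - [0,0,0]
    - [0,0,0]
    - [0,0,0]
    - [0,0,0]
    - [0,0,0]
    - [0,0,0]
    - [0,0,0]
    - [0,0,0]
  claw: [0,0,0,0,0,0,0,0,0,0]

```text
t: 51.2
ee_pos: [348.3, -334.6, 274.5]
eef_rot: [-0.0, 0.742, 0.67, 0.0]
wrist_force: [0.7, -0.0, 0.2]
width: 0.007
finger_force: 0.0
```

Run:
```python
from g import *
st(); gatev('s17'); rim('s17b')
i=cv2.imread('pics/s17.png')[90:340,100:400]; cv2.imwrite('pics/s17c.png',cv2.resize(i,(720,600),interpolation=cv2.INTER_CUBIC))
```

```text
t 51.2 p [ 348.3 -334.6  274.5] w 0.007 F [ 0.7 -0.   0.2] ff 0.0
[[0.102, 0.995, 0.0], [0.995, -0.102, 0.0], [0.0, 0.0, -1.0]] q [-0.04 -0.05  0.7   1.77  0.03  1.41  0.55]
gate 523 dx/dz [-0.01  -3.883]
floor fit (slope x) 669 [-1.0000e-04  1.6000e-03 -2.1765e+00]
```

View pics/s17c.png

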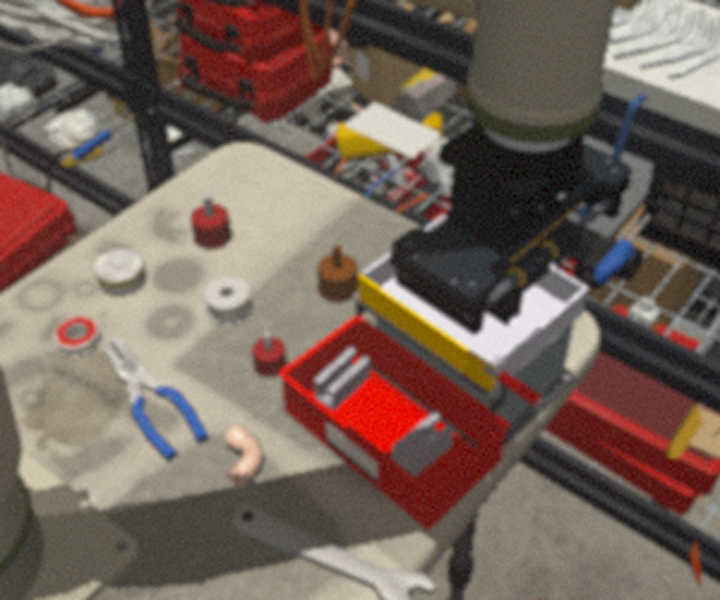

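The gate is up and the tray level. Both rails are in the bin at (340,375) and (425,440), and the saw stands at (210,225). Bystanders are in place and the arm is clear, so I'm handing in.

```bash
python3 -c "
from cell import ctrl
print(ctrl.close_job())"
```

```text
the job is handed in; nothing more can be done
None
```

The job is handed in, verdict not shown: the red hole saw stands upright on the bench, both rail offcuts present were tipped into the bin, the tray was laid back level, and the gate was then closed; I pushed it shut with closed fingers after the grip slipped partway.

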